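# Pack the wedge case

## Robot

A 7-joint arm with a two-finger parallel gripper is mounted at the origin on a cart in front of the work surface, level with it; the furniture and walls round the work are solid. World frame = base frame: x ahead of the robot, y to its left, z up, the work surface at z = 0. Lengths are in m, angles in rad, forces in N, time in s.
With the tool pointing down it reaches from about 0.425 to 0.825 m from the base axis. Payload 3.6 kg.
Tool frame: the origin (TCP) lies midway between the tips of the shut fingers; the grasp point (between the pads) lies 19 mm behind it; z points along the fingers, y is the line along which they close (so a half turn about z gives the same grasp; the last joint's range is limited). The gripper opens to 85 mm and grips with 20 to 120 N. Pads are 22 mm wide; open, the fingers measure 114 mm over their backs; the gripper's body (76 mm by 85 mm) begins 54 mm behind the grasp point. The pads swing forward as they close: fully open they stand 13 mm farther back than shut.
Start: joints at [-1.367, 0.615, -0.013, 1.423, 0.008, 1.103, -0.04], TCP at [0.148, 0.633, 0.231] pointing down, gripper open.
Joint ranges: [-3.12, 3.12], [-0.3, 2.06], [-1.34, 1.32], [0.26, 2.42], [-1.36, 4.5], [0.01, 1.98], [-2.84, 2.84]. Speed limits (rad/s): [2.79, 2.79, 3.14, 3.14, 3.14, 3.14, 3.14].

## Interface

Orientations are given as a rotation vector (axis times angle).
In Python, from cell import arm gives the robot as it stands.
- The arm moves only by the shell command python3 -m creep 'ROWS'. ROWS is JSON, a list that holds one entry, the list of rows, each a list of 7 numbers: the shift along the tool's x, y, z in units of 50 mm (1.0 is 50 mm), then the turn, a rotation vector about the tool's x, y, z in units of 5 degrees (1.0 is 5 degrees), then the opening, from 0 (shut) to 1 (fully open). A call has 1 to 10 rows; each row shifts and turns the commanded pose from where the row before left it, along the tool's axes as they then stand; what a row does not reach is not made up. A row lasts 1/10 s, in which the tool goes at most 50 mm and 8.59 degrees, less where a joint would pass 70% of its speed; a pose out of reach is approached as far as the arm can. A call is refused whole if a number of a shift passes 1 or a number of a turn 1, either way. A call with a gripper value outside its range is refused whole. The fingers move at their own pace and stop on an object; the grip force is fixed at half the most. Time passes only in rows, so rows that do not move let the fingers close. It gives the time, the measured TCP pose, the force, the opening and the grip force at its end, in the units of the state.
- arm.state(): the state, without advancing time (a new reading comes with each control period).
- arm.get_image(name): name is "scene" or "top" or "wrist"; returns a dict with "image" (480x640x3 uint8, red, green, blue), "vertical_fov" (degrees; the focal length in pixels is half the picture's height over the tangent of half this angle, whatever the lens; pixels are square), "cx", "cy" (the principal point, pixels), "view" (4x4, takes a point from world to camera coordinates); the wrist camera has in their place "mount" (4x4, takes a point from camera to tool coordinates, whose origin is the TCP and whose axes are the flange's). Camera axes: x right, y down, z forward; pixel columns grow to the right and rows downward; lengths in m; the calibration is good to about 2 mm. A picture is of the moment at which its call begins: read the wrist's pose just before it. There is no depth.
- arm.sign_off(): hands the job in; it is judged then, once.
Trained networks look in the newest picture that a camera, given by its name, has taken for a name from the list of things; names that differ only in an ending like _2 or _b are one class to them, and where a whole thing is asked for, a point or a joint stands for the part that bears it (a point fixed in the world has none). Each returns a list of dicts, best first, with "score" (0 to 1); they miss things now and then, are a little off and sometimes report something else, mostly with a low value. They report only what shows in the picture. A call takes as long as a camera call. They do not tell look-alikes from the thing itself.
- arm.spot_in(camera, thing): "xyz" ([x, y, z] in m, in the coordinates of the camera as it stood for that picture, good to about 4 mm: the middle of the surface that is visible of it).
The state is a dict: "t": time; "joint_pos": joint angles; "joint_vel": joint speeds; "joint_torque": joint torques, N m; "position": TCP position; "eef_rot": TCP orientation; "force": force on the tool from outside, world axes, zero at the start; "moment": the same for the moment, N m; "finger_gap": finger opening in m; "grip_force": force on a finger pad.
Only numpy, scipy, OpenCV 4.12 (cv2) and the standard library are available. Lean on these libraries where they do the work, as an engineer would, in place of code of your own. Each camera call takes 0.05 s, during which the arm holds its last target. There are 200 camera calls.

## Task

Put the wedges and packers back in their case. Press the button catch and keep a finger on the sprung lid so that it comes up under control and does not fly open; once it stands fully open, take the wax block that was left inside out and lay it in the steel tray, put every wooden wedge and small wooden packer that lies on the bench into the case, and press the lid shut until the catch holds it. Leave the sanding block, the tape measure and the roll of tape where they are.

Things in the scene. Friction and masses are not known exactly. Their poses are not given: they have to be found in the camera images.
- case: grey plastic case, fixed to the bench, 148 (x) x 238 (y) x 50 mm without lid; walls and floor 5 mm, so inside 138 x 228 mm, 45 mm deep. Origin at the centre of its underside, z up. Its front (own -x) carries the catch housing (60 mm wide, out to x = -114 mm, 64 mm high); the lid is hinged along its back (own +x)
- case_lid (a joint): angle of the lid (rad): 0 shut, 1.57 upright, 1.85 fully open, leaning back on its stop. A spring (0.15 N m shut, 0.02 open; net of the lid's weight 0.4 N at the front edge) drives it open: let go, it flies open at over 5 rad/s and then stays open. Shut and caught it reads under 0.02
- lid_front (a point): point on the lid's top face at the middle of its front edge, 156 mm from the hinge axis; moves with the lid. Shut, it is 58 mm above the bench. The front 8 mm are a tab 60 mm wide; the rest of the lid is 238 mm wide and reaches 148 mm from the axis. Lid 8 mm thick, hinge axis at mid thickness. A steel striker bar hangs 23 mm below the tab's top
- lid_hinge (a point): middle of the lid's hinge axis, 54 mm above the bench, fixed to the case; the axis lies along the case's own y, at its x = +74 mm
- catch_button (a joint): how far the catch button is pressed down (m): 0 up, 0.008 fully down. Spring 3 N rising to 6 N; the lid is let go at about 0.006, and is held again if the button comes up before the lid's edge has risen 6 mm. To shut, the lid's front edge is pressed down (under 15 N) without touching the button: the catch gives way and snaps back over the striker
- button_top (a point): centre of the top of the black button, 26 (x) x 46 (y) mm, in front of the lid's tab with a 3 mm gap between. Up, its top is 74 mm above the bench, 16 mm higher than the shut lid; fully down it is still 8 mm higher than the lid's top, so a closed fingertip set across the gap presses the button and is then met from below by the rising lid
- steel_tray: open dark steel tray, fixed, 130 (x) x 200 (y) x 73 mm, walls and floor 3 mm. Origin at the centre of its underside
- wax_block: pink block of wax, 50 x 85 x 34 mm (x, y, z), origin at the centre of its underside; at the start it lies flat on the floor of the shut case
- wedge_1: hardwood wedge, 36 mm wide (x), 119 mm long (y), 28 mm thick at its own +y end and tapering evenly to about 1 mm at its -y end; lies flat. Origin at the centre of its underside; centre of mass 20 mm towards +y. May be absent
- wedge_2: second wedge, the same as wedge_1. May be absent
- packer_1: small pine packer block, 30 x 35 x 25 mm (x, y, z), origin at the centre of its underside. May be absent
- packer_2: second packer, the same as packer_1. May be absent
- sanding_block: cork sanding block, 67 x 118 x 32 mm, on the bench; leave it alone
- tape_measure: green tape measure standing on the bench, 37 x 91 x 73 mm; leave it alone
- masking_tape: roll of masking tape lying on the bench, 104 mm across, 24 mm high; leave it alone
Mind the look-alikes: they are no part of the job. Leave any yellow look-alike of the wedge_1 alone.

How it is judged:
By the outcome, as a careful person would: the job done as asked, in the order asked, and still so for the second after the job is handed in, with the robot touching nothing.
Of wedge_1, wedge_2, packer_1, packer_2 only 2 to 4 are there at a start; the rules pass over those that are not, and their reading is None.
At some moment in a run one of wedge_1, wedge_2, packer_1, packer_2 may be knocked a few centimetres aside while the robot is not near it.
Once in a run the grip may slacken for a moment while it holds something.
It also fails if it takes over 210 s, if anything falls off the work surface, if the arm or the gripper's body presses on something with over 40 N, if the wrist force passes 120 N, or if a joint passes its speed limit or range.

## Working session

There is one attempt and no reset: what is moved stays moved. The work goes in short steps, Python scripts to look and compute and a shell command to move; the robot and the scene stay as the last step left them, time stands still between calls to the robot, and variables do not carry over. Pictures are saved under pics/ and viewed, at most 14 in all, crops included, and the job is handed in when it is done.

```bash
ls; mkdir -p pics; cat > h.py <<'E'
import numpy as np, cv2
from cell import arm
from scipy.spatial.transform import Rotation as R
def snap(n,name=None):
    s=arm.state(); im=arm.get_image(n)
    if name: cv2.imwrite(f'pics/{name}.png',im['image'][:,:,::-1])
    if n=='wrist':
        T=np.eye(4);T[:3,:3]=R.from_rotvec(s['eef_rot']).as_matrix();T[:3,3]=s['position']
        c2w=T@np.array(im['mount'])
    else: c2w=np.linalg.inv(np.array(im['view']))
    f=240/np.tan(np.radians(im['vertical_fov'])/2)
    return im,c2w,f
def spots(n,things,c2w,im,f,k=4,ms=0.2):
    for t in things:
        for d in arm.spot_in(n,t)[:k]:
            if d['score']<ms: continue
            p=np.array(d['xyz']);w=c2w@np.r_[p,1]
            print(n,t,round(d['score'],2),w[:3].round(4),'px',int(im['cx']+f*p[0]/p[2]),int(im['cy']+f*p[1]/p[2]))
def ray(im,c2w,f,u,v,z):
    d=c2w[:3,:3]@np.array([(u-im['cx'])/f,(v-im['cy'])/f,1]);o=c2w[:3,3]
    return o+d*(z-o[2])/d[2]
E
python3 - <<'E'
from h import *
print(arm.state())
L=['case','lid_front','button_top','steel_tray','wedge_1','packer_1','sanding_block','tape_measure','masking_tape']
for n in ['top','scene']:
    im,c,f=snap(n,n+'0'); print(c[:3,3],f); spots(n,L,c,im,f)
E
```

```text
pics
{'t': 0.0, 'joint_pos': array([-1.36750301,  0.61590798, -0.01263308,  1.42496471,  0.00811638,
        1.10340187, -0.04042622]), 'joint_vel': array([-0.00018374,  0.00020414,  0.00147728,  0.00068201,  0.00149673,
       -0.00019276, -0.0002592 ]), 'joint_torque': array([ 2.78478842e-05, -4.69209945e+01,  2.59135701e-01, -1.71035349e+01,
        9.91307956e-03,  9.43395251e-03,  6.33582189e-06]), 'position': array([0.14786082, 0.63214174, 0.23012361]), 'eef_rot': array([-0.36003856, -3.12063186,  0.00411338]), 'force': array([0.50328269, 0.25553047, 0.02223966]), 'moment': array([ 0.05188961,  0.0094392 , -0.10200862]), 'grip_force': 0.0, 'finger_gap': 0.08502841604980108}
[ 0.41622339 -0.12722135  1.39868008] 521.5241797329023
top case 0.58 [0.5102 0.0121 0.0627] px 263 248
top case 0.51 [0.4248 0.0128 0.0723] px 261 281
top lid_front 0.64 [0.5199 0.01   0.0564] px 265 244
top button_top 0.48 [0.4242 0.0113 0.073 ] px 262 281
top button_top 0.36 [0.5229 0.0107 0.058 ] px 264 243
top steel_tray 0.75 [0.6176 0.3477 0.0019] px 143 206
top wedge_1 0.83 [ 0.5463 -0.421   0.0118] p
[... 221 characters left out ...]
] px 208 170
[-0.52136046 -0.78534652  0.68527968] 474.2065837849787
scene case 0.57 [ 0.4776 -0.0167  0.0572] px 270 249
scene lid_front 0.79 [ 0.5159 -0.0111  0.0563] px 276 244
scene button_top 0.53 [0.4181 0.0045 0.0731] px 251 250
scene steel_tray 0.97 [0.615  0.3117 0.0452] px 218 215
scene wedge_1 0.85 [ 0.4349 -0.2403  0.0127] px 327 289
scene wedge_1 0.72 [ 0.5889 -0.237   0.0072] px 353 267
scene wedge_1 0.68 [ 0.5347 -0.4189  0.0089] px 403 292
scene sanding_block 0.87 [ 0.5507 -0.5811  0.0348] px 466 299
scene tape_measure 0.79 [0.7047 0.1621 0.0422] px 267 216
scene tape_measure 0.26 [ 0.5204 -0.0066  0.0584] px 275 242
scene masking_tape 0.7 [ 0.4333 -0.5588  0.0238] px 443 323
```

```bash
python3 -c "
import cv2
a=cv2.imread('pics/top0.png');cv2.imwrite('pics/top0c.png',cv2.resize(a[130:330,100:520],(798,380),interpolation=cv2.INTER_CUBIC))"
```

```text
(no output)
```

View pics/top0c.png

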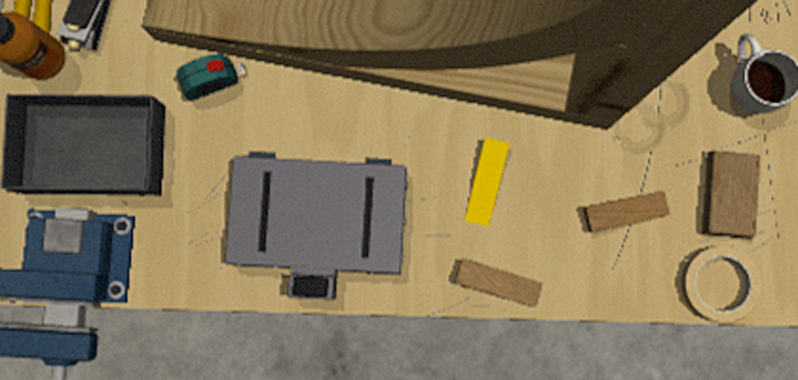

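View pics/scene0.png

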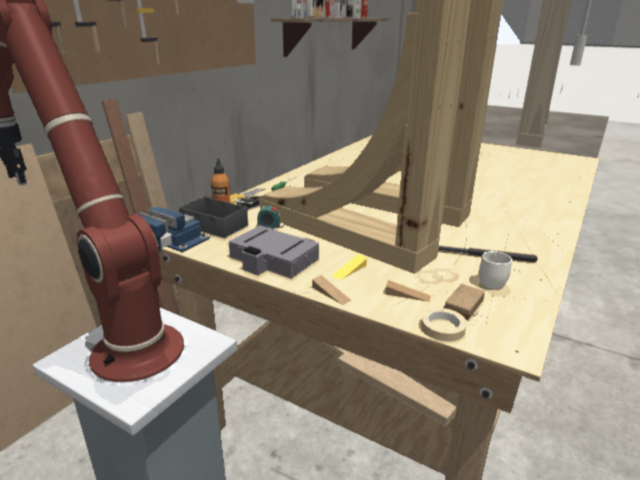

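The top picture shows two wooden wedges at crop (497,282) and (627,211), with a yellow look-alike at (487,182). No packers are visible. The case sits at (317,215) with its button at (311,286), and its front faces the robot. I'll move over the case, keeping clear of the vise, and look from close by.

```bash
python3 -m creep '[[[0,0,-0.7,0,0,0,0],[-0.9,0,-0.5,0,0,0.8,0],[-0.9,0,-0.3,0,0,0.8,0],[-0.9,0,0,0,0,0.8,0],[-0.9,0,0,0,0,0.8,0],[-0.9,0,0,0,0,0.8,0],[-0.9,0,0,0,0,0.8,0],[-0.9,0,0,0,0,0.8,0],[-0.9,0,0,0,0,0.8,0],[-0.9,0,0,0,0,0.8,0]]]'
python3 -m creep '[[[-0.9,0,0,0,0,0.8,0],[-0.9,0,0,0,0,0.8,0],[-0.9,0,0,0,0,0.8,0],[-0.9,-0.3,0,0,0,0.8,0],[-0.9,-0.4,0,0,0,0.8,0],[-0.9,-0.4,0,0,0,0.8,0],[-0.9,-0.4,0,0,0,0.8,0],[-0.8,-0.4,0,0,0,0.8,0],[-0.8,-0.4,0,0,0,0.8,0],[0,0,0,0,0,0,0]]]'
cat >> h.py <<'E'
def to(p,yaw=None):
    "shift in tool axes (units of 50 mm) and turn (units of 5 deg) to bring TCP to p; yaw = direction of tool y in world, deg"
    s=arm.state();M=R.from_rotvec(s['eef_rot']).as_matrix()
    cy=np.degrees(np.arctan2(M[1,1],M[0,1]))
    print('TCP',s['position'].round(4),'yaw',cy.round(2),'zdown',M[:,2].round(3),'t',round(s['t'],1))
    if p is not None: print('shift',(M.T@(np.array(p)-s['position'])/0.05).round(2))
    if yaw is not None: print('turn z',round(-((yaw-cy+180)%360-180)/5,2))
E
python3 - <<'E'
from h import *
to([0.44,0.01,0.1],0)
im,c,f=snap('wrist','w1');print(im['mount'],c[:3,3])
spots('wrist',['case','lid_front','button_top','packer_1','wedge_1'],c,im,f)
E
```

```text
t: 2.0
position: [0.496, 0.4379, 0.3054]
eef_rot: [-1.311, -2.855, -0.0]
force: [0.6, -0.8, 0.6]
finger_gap: -0.0002
grip_force: 0.0
t: 3.0
position: [0.5502, 0.042, 0.3068]
eef_rot: [2.14, 2.295, -0.006]
force: [0.4, 0.8, -0.1]
finger_gap: -0.0
grip_force: 0.0
TCP [0.5502 0.042  0.3068] yaw 4.02 zdown [ 0.    -0.005 -1.   ] t 3.0
shift [-0.46 -2.24  4.14]
turn z 0.8
[[-1.32675735e-04 -9.57716339e-01 -2.87714087e-01  7.36075982e-02]
 [ 9.99999941e-01 -2.18200723e-04  2.65189209e-04 -8.92770037e-04]
 [-3.16755460e-04 -2.87714035e-01  9.57716312e-01 -1.42248836e-01]
 [ 0.00000000e+00  0.00000000e+00  0.00000000e+00  1.00000000e+00]] [0.54413503 0.11608062 0.44867537]
wrist case 0.59 [0.5102 0.0315 0.0566] px 280 206
wrist lid_front 0.86 [0.5226 0.0281 0.0573] px 291 210
wrist button_top 0.75 [0.427  0.0132 0.0706] px 202 220
```

View pics/w1.png

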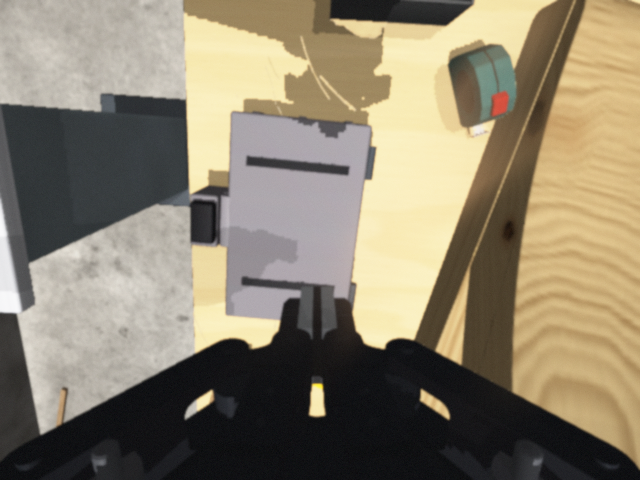

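The wrist picture shows the shut case, with lid corners at about (232,112), (371,126) and (227,313) and the button at (204,220). The timber frame stands to the right with its edge at about (455,220). I'll triangulate the case points and the frame edge.

```bash
python3 - <<'E'
from h import *
im,c,f=snap('wrist');it,ct,ft=snap('top')
def P(a,b):return [round(float(x),4) for x in ray(*a)] 
w=lambda u,v,z:ray(im,c,f,u,v,z).round(4); t=lambda u,v,z:ray(it,ct,ft,u,v,z).round(4)
print('lid corners w',w(232,112,.058),w(371,126,.058),w(227,313,.058),w(353,320,.058))
k=lambda x,y:(100+x/1.9,130+y/1.9)
print('lid corners t',[t(*k(*p),.058) for p in [(233,157),(405,165),(224,264),(401,273)]])
print('button',w(204,220,.074),t(*k(312,285),.074))
print('wedgeB ends',[t(*k(*p),z) for p,z in [((455,270),.02),((540,298),0.003),((583,220),.02),((667,202),.003)]])
for z in (0,.05,.1,.2,.3):
  print(z,'foot w',w(450,240,z),w(415,335,z),w(500,120,z),'top',t(*k(316,68),z),t(*k(450,97),z),t(*k(160,38),z),t(*k(605,128),z))
g=cv2.cvtColor(it['image'],cv2.COLOR_RGB2HSV)
E
```

```text
lid corners w [0.4566 0.1377 0.058 ] [0.6003 0.1367 0.058 ] [ 0.4553 -0.0924  0.058 ] [ 0.608  -0.0885  0.058 ]
lid corners t [array([0.5995, 0.1233, 0.058 ]), array([ 0.5951, -0.1119,  0.058 ]), array([0.4535, 0.1283, 0.058 ]), array([ 0.4482, -0.1108,  0.058 ])]
button [0.4326 0.0254 0.074 ] [0.4285 0.0068 0.074 ]
wedgeB ends [array([ 0.4554, -0.1851,  0.02  ]), array([ 0.4202, -0.3056,  0.003 ]), array([ 0.5299, -0.3619,  0.02  ]), array([ 0.5602, -0.4833,  0.003 ])]
0 foot w [0.7297 0.0066 0.    ] [ 0.7076 -0.1364  0.    ] [0.7599 0.1583 0.    ] top [0.7401 0.021  0.    ] [ 0.7031 -0.1729  0.    ] [0.7779 0.2481 0.    ] [ 0.6643 -0.3956  0.    ]
0.05 foot w [0.709 0.02  0.05 ] [ 0.6894 -0.107   0.05  ] [0.7358 0.1548 0.05  ] top [0.7285 0.0157 0.05  ] [ 0.6928 -0.1713  0.05  ] [0.765  0.2346 0.05  ] [ 0.6554 -0.386   0.05  ]
0.1 foot w [0.6884 0.0334 0.1   ] [ 0.6712 -0.0777  0.1   ] [0.7118 0.1512 0.1   ] top [0.7169 0.0104 0.1   ] [ 0.6826 -0.1697  0.1   ] [0.752  0.2212 0.1   ] [ 0.6466 -0.3764  0.1   ]
0.2 foot w [0.647  0.0601 0.2   ] [ 0.6348 -0.019   0.2   ] [0.6637 0.1441 0.2   ] top [ 6.938e-01 -2.000e-04  2.000e-01] [ 0.6621 -0.1664  0.2   ] [0.7262 0.1944 0.2   ] [ 0.6288 -0.3572  0.2   ]
0.3 foot w [0.6057 0.0869 0.3   ] [0.5984 0.0398 0.3   ] [0.6157 0.137  0.3   ] top [ 0.6706 -0.0108  0.3   ] [ 0.6416 -0.1631  0.3   ] [0.7003 0.1676 0.3   ] [ 0.6111 -0.338   0.3   ]
```

```bash
python3 - <<'E'
from h import *
for n in ('wrist','top','scene'):
    im,c,f=snap(n)
    if n=='wrist': to(None)
    spots(n,['button_top','lid_front','wedge_1','packer_1'],c,im,f,ms=.3)
    v=cv2.cvtColor(im['image'],cv2.COLOR_RGB2GRAY)
    r={'wrist':(180,260,185,225),'top':(268,300,250,280),'scene':(235,270,235,275)}[n]
    m=(v[r[0]:r[1],r[2]:r[3]]<45).astype('uint8')
    k,l,st,ce=cv2.connectedComponentsWithStats(m)
    for i in np.argsort(-st[1:,4])[:2]+1: print(n,st[i],ce[i]+[r[2],r[0]],ray(im,c,f,*(ce[i]+[r[2],r[0]]),.074).round(4))
im,c,f=snap('wrist','w2');to(None)
E
python3 -c "
import cv2
a=cv2.imread('pics/w1.png');b=cv2.imread('pics/w2.png');print(cv2.phaseCorrelate(a[:,:,0].astype('float64'),b[:,:,0].astype('float64')), abs(a.astype(int)-b).mean())"
```

```text
TCP [0.552  0.0524 0.3053] yaw 4.96 zdown [-0.  0. -1.] t 3.5
wrist button_top 0.83 [0.4279 0.014  0.0714] px 200 228
wrist lid_front 0.67 [0.5217 0.0333 0.0591] px 288 216
wrist wedge_1 0.61 [ 0.421  -0.2642  0.0071] px 210 398
wrist wedge_1 0.61 [0.4275 0.012  0.0709] px 200 230
wrist [  4  30  25  41 579] [199.57512953 229.77374784] [0.4277 0.0135 0.074 ]
wrist [18 68  2  2  2] [203.5 248.5] [ 0.4319 -0.0075  0.074 ]
top button_top 0.53 [0.423  0.0117 0.0767] px 262 282
top button_top 0.41 [ 0.5434 -0.4229  0.0116] px 429 241
top lid_front 0.94 [ 0.5143 -0.0031  0.0598] px 269 246
top lid_front 0.59 [0.4233 0.0064 0.0749] px 264 282
top wedge_1 0.88 [ 0.5426 -0.4197  0.0106] px 427 241
top wedge_1 0.77 [ 0.4389 -0.2448  0.0181] px 361 279
top wedge_1 0.57 [0.422  0.0134 0.0723] px 261 282
top wedge_1 0.56 [ 0.5787 -0.2219  0.0116] px 354 226
top [  4   7  19  11 176] [263.10227273 280.23863636] [0.4279 0.0096 0.074 ]
top [26  8  1  8  8] [276.  279.5] [ 0.4306 -0.0229  0.074 ]
scene button_top 0.69 [0.4194 0.0054 0.0744] px 251 249
scene lid_front 0.91 [ 0.5175 -0.0091  0.0529] px 276 244
scene wedge_1 0.97 [ 0.5895 -0.2346  0.0115] px 352 266
scene wedge_1 0.82 [ 0.5328 -0.419   0.0123] px 403 292
scene wedge_1 0.73 [ 0.4357 -0.2421  0.0099] px 328 290
scene [10 13 15  6 61] [252.08196721 250.50819672] [0.4169 0.0013 0.074 ]
TCP [0.5518 0.0511 0.3056] yaw 4.83 zdown [-0. -0. -1.] t 4.2
((-0.08828900648319404, 0.28544040718682595), 0.4168270937044138) 10.336539713541667
```

```bash
python3 -m creep '[[[0,0,0,0,0,-1,0],[0,0,0,0,0,-1,0],[0,0,0,0,0,-1,0],[0,0,0,0,0,-1,0],[0,0,0,0,0,-1,0],[0,0,0,0,0,-1,0],[0,0,0,0,0,-1,0],[0,0,0,0,0,-1,0],[0,0,0,0,0,-1,0]]]'
python3 -m creep '[[[0,0,0,0,0,-1,0],[0,0,0,0,0,-1,0],[0,0,0,0,0,-1,0],[0,0,0,0,0,-1,0],[0,0,0,0,0,-1,0],[0,0,0,0,0,-1,0],[0,0,0,0,0,-1,0],[0,0,0,0,0,-1,0],[0,0,0,0,0,0,0],[0,0,0,0,0,0,0]]]'
python3 - <<'E'
from h import *
print(arm.state()['joint_pos'].round(2))
to([0.442,0.0095,0.10],90)
E
```

```text
t: 5.1
position: [0.5518, 0.0511, 0.3056]
eef_rot: [-1.074, -2.952, 0.0]
force: [0.4, 0.4, 0.2]
finger_gap: -0.0002
grip_force: 0.0
t: 6.1
position: [0.5518, 0.051, 0.3056]
eef_rot: [-0.008, -3.142, 0.0]
force: [-0.0, -0.2, -0.4]
finger_gap: 0.0002
grip_force: 0.0
[-0.15  0.4   0.02  1.59 -0.01  1.15  1.44]
TCP [0.5518 0.051  0.3056] yaw 89.72 zdown [-0. -0. -1.] t 6.1
shift [ 2.19 -0.84  4.11]
turn z -0.06
```

```bash
python3 -m creep '[[[0.5,-0.2,0.3,0,0,0,0],[0.5,-0.2,0.5,0,0,0,0],[0.5,-0.2,0.6,0,0,0,0],[0.5,-0.2,0.6,0,0,0,0],[0.2,-0.05,0.6,0,0,0,0],[0,0,0.6,0,0,0,0],[0,0,0.5,0,0,0,0],[0,0,0,0,0,0,0],[0,0,0,0,0,0,0],[0,0,0,0,0,0,0]]]'
python3 - <<'E'
from h import *
to([0.442,0.0095,0.074],90)
im,c,f=snap('wrist','w3')
print(f)
spots('wrist',['button_top','lid_front'],c,im,f,ms=.3)
for x in(.4265,.4415,.45): 
  q=np.linalg.inv(c)@[x,.0095,.074 if x<.43 else .058,1];print(x,im['cx']+f*q[0]/q[2],im['cy']+f*q[1]/q[2])
E
```

```text
t: 7.1
position: [0.4429, 0.0091, 0.1218]
eef_rot: [0.005, 3.139, 0.0]
force: [1.1, 0.1, 0.1]
finger_gap: 0.0004
grip_force: 0.0
TCP [0.4429 0.0091 0.1218] yaw 89.81 zdown [ 0.003  0.    -1.   ] t 7.1
shift [0.02 0.01 0.96]
turn z -0.04
358.9230591061622
wrist button_top 0.95 [0.4257 0.0104 0.0719] px 318 237
wrist lid_front 0.71 [ 0.478  -0.001   0.0588] px 300 310
0.4265 316.96660269418555 239.78677740876563
0.4415 317.0214777098693 255.65218253384887
0.45 317.06581898495483 268.6885407528134
```

View pics/w3.png

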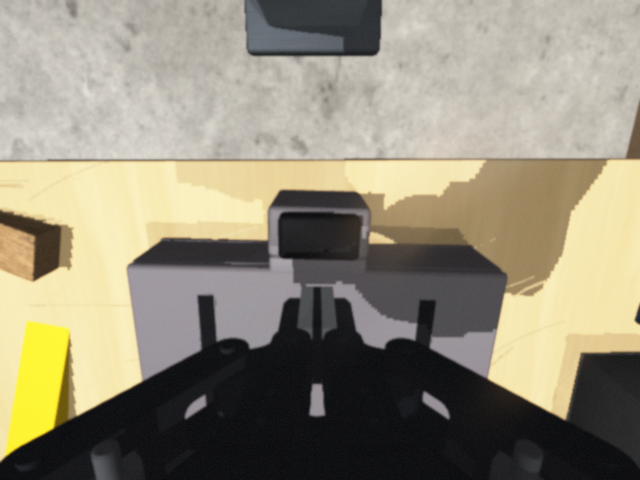

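The close wrist view shows the button spanning (278,212) to (363,258), which puts its rear edge at x≈0.436. The shut fingers line up with it in y. I'll centre the tip over the gap at x≈0.439 and press slowly.

```bash
python3 -m creep '[[[0.07,0,0.3,0,0,0,0],[0,0,0.3,0,0,0,0],[0,0,0.2,0,0,0,0],[0,0,0.06,0,0,0,0],[0,0,0,0,0,0,0],[0,0,0,0,0,0,0],[0,0,0,0,0,0,0]]]'
python3 -m creep '[[[0,0,0.06,0,0,0,0],[0,0,0.06,0,0,0,0],[0,0,0.04,0,0,0,0],[0,0,0,0,0,0,0],[0,0,0,0,0,0,0],[0,0,0,0,0,0,0]]]'
```

```text
t: 7.95
position: [0.4387, 0.009, 0.0781]
eef_rot: [0.005, 3.14, 0.0]
force: [0.7, -0.2, 0.2]
finger_gap: 0.0
grip_force: 0.0
t: 8.55
position: [0.4387, 0.009, 0.0698]
eef_rot: [0.005, 3.141, 0.0]
force: [0.9, 0.3, 3.7]
finger_gap: 0.0002
grip_force: 1.9
```

```bash
python3 -m creep '[[[0,0,0.02,0,0,0,0],[0,0,0.02,0,0,0,0],[0,0,0.02,0,0,0,0],[0,0,0,0,0,0,0],[0,0,0,0,0,0,0]]]'
```

```text
t: 9.05
position: [0.4386, 0.009, 0.0667]
eef_rot: [0.005, 3.141, 0.0]
force: [-0.1, 0.4, 5.5]
finger_gap: -0.0001
grip_force: 2.9
```

```bash
python3 -m creep '[[[0,0,0.02,0,0,0,0],[0,0,0.01,0,0,0,0],[0,0,0,0,0,0,0],[0,0,0,0,0,0,0],[0,0,-0.03,0,0,0,0],[0,0,-0.04,0,0,0,0],[-0.02,0,-0.06,0,0,0,0],[-0.02,0,-0.06,0,0,0,0],[-0.02,0,-0.06,0,0,0,0],[0,0,0,0,0,0,0]]]'
python3 - <<'E'
from h import *
to(None);print(arm.state()['force'])
im,c,f=snap('wrist','w4')
spots('wrist',['button_top','lid_front'],c,im,f,ms=.2)
i2,c2,f2=snap('scene','s4');a=cv2.resize(i2['image'][200:290,210:340],(780,540),interpolation=cv2.INTER_CUBIC)
w=cv2.resize(im['image'][180:330,200:440],(780,488))[:,:,::-1]
cv2.imwrite('pics/s4c.png',np.vstack([cv2.resize(a[:,:,::-1],(400,277)),cv2.resize(w,(400,250))]))
for t in np.arange(.1,1.86,.1):
    r=np.interp(t,[.1,.6],[.154,.140]);x=.596-r*np.cos(t)+.004*np.sin(t)+.011;z=.054+r*np.sin(t)+.004*np.cos(t)
    if t>1.57: x=max(x,.596-.156*np.cos(t)+.004*np.sin(t)+.011)
    if t>.15: print(round(t,1),round(x,4),round(z,4),'d per half step',round(-(x-px)/.1,2),round(-(z-pz)/.1,2))
    px,pz=x,z
E
```

```text
t: 10.05
position: [0.4411, 0.0089, 0.0776]
eef_rot: [-0.005, -3.141, 0.0]
force: [-0.1, 0.2, -0.4]
finger_gap: 0.0003
grip_force: 0.2
TCP [0.4411 0.0089 0.0776] yaw 89.83 zdown [-0. -0. -1.] t 10.1
[-0.07694965  0.24160769 -0.42157495]
wrist button_top 0.6 [0.4225 0.011  0.0734] px 320 264
wrist lid_front 0.69 [ 0.4661 -0.0132  0.073 ] px 269 350
0.2 0.4596 0.088 d per half step -0.05 -0.15
0.3 0.4664 0.1017 d per half step -0.07 -0.14
0.4 0.4745 0.1144 d per half step -0.08 -0.13
0.5 0.4836 0.126 d per half step -0.09 -0.12
0.6 0.4937 0.1364 d per half step -0.1 -0.1
0.7 0.5025 0.1472 d per half step -0.09 -0.11
0.8 0.5123 0.1572 d per half step -0.1 -0.1
0.9 0.5231 0.1662 d per half step -0.11 -0.09
1.0 0.5347 0.174 d per half step -0.12 -0.08
1.1 0.5471 0.1806 d per half step -0.12 -0.07
1.2 0.56 0.1859 d per half step -0.13 -0.05
1.3 0.5734 0.19 d per half step -0.13 -0.04
1.4 0.5871 0.1926 d per half step -0.14 -0.03
1.5 0.6011 0.1939 d per half step -0.14 -0.01
1.6 0.6156 0.1938 d per half step -0.14 0.0
1.7 0.6311 0.1923 d per half step -0.16 0.02
1.8 0.6463 0.1894 d per half step -0.15 0.03
```

View pics/s4c.png

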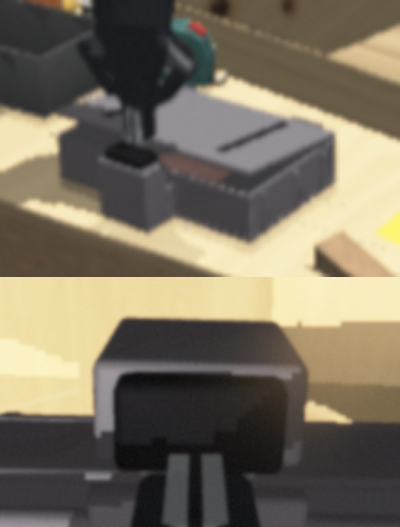

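The upper crop, from the scene camera, shows the lid about 20 mm ajar with its edge resting under the fingertip and the pink wax visible in the gap. I'll follow the lid along its arc.

```bash
python3 -m creep '[[[-0.09,0,-0.08,0,0,0,0],[-0.09,0,-0.08,0,0,0,0],[-0.09,0,-0.08,0,0,0,0],[-0.08,0,-0.08,0,0,0,0],[-0.08,0,-0.08,0,0,0,0],[-0.08,0,-0.08,0,0,0,0],[-0.08,0,-0.13,0,0,0,0],[-0.08,0,-0.13,0,0,0,0],[-0.09,0,-0.12,0,0,0,0],[-0.09,0,-0.12,0,0,0,0]]]'
python3 -m creep '[[[-0.1,0,-0.1,0,0,0,0],[-0.1,0,-0.1,0,0,0,0],[-0.09,0,-0.11,0,0,0,0],[-0.09,0,-0.11,0,0,0,0],[-0.1,0,-0.1,0,0,0,0],[-0.1,0,-0.1,0,0,0,0],[-0.11,0,-0.09,0,0,0,0],[-0.11,0,-0.09,0,0,0,0],[-0.12,0,-0.08,0,0,0,0],[-0.12,0,-0.08,0,0,0,0]]]'
python3 - <<'E'
from h import *
to([0.5347,.009,.174]);print(arm.state()['force'])
im,c,f=snap('scene','s5')
spots('scene',['lid_front'],c,im,f,ms=.2)
cv2.imwrite('pics/s5c.png',cv2.resize(im['image'][140:290,170:370],(600,450),interpolation=cv2.INTER_CUBIC)[:,:,::-1])
E
```

```text
t: 11.25
position: [0.4841, 0.0089, 0.1272]
eef_rot: [0.004, 3.141, -0.0]
force: [0.5, -0.4, 0.5]
finger_gap: 0.0003
grip_force: 0.1
t: 12.25
position: [0.5362, 0.0087, 0.1749]
eef_rot: [-0.004, -3.141, 0.0]
force: [0.2, -0.5, -0.0]
finger_gap: 0.0002
grip_force: 0.1
TCP [0.5362 0.0087 0.1749] yaw 89.84 zdown [-0. -0. -1.] t 12.2
shift [0.03 0.01 0.02]
[ 0.15500388 -0.50156876 -0.0488804 ]
scene lid_front 0.83 [ 0.5485 -0.0074  0.1246] px 280 219
```

View pics/s5c.png

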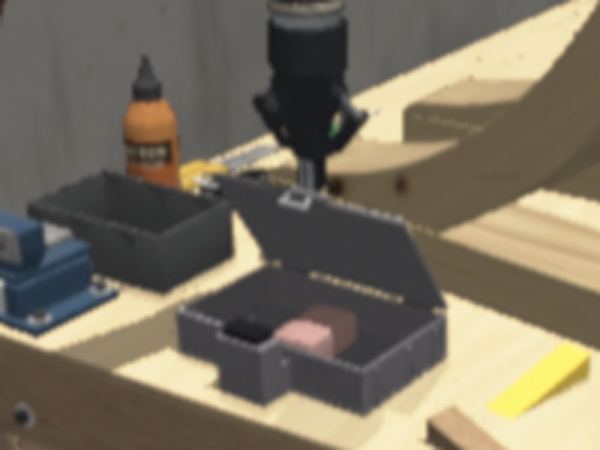

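The lid stands at about 1 rad, leaning on the finger, and the wax can be seen inside. I'll continue to the stop.

```bash
python3 -m creep '[[[-0.12,0,-0.07,0,0,0,0],[-0.12,0,-0.07,0,0,0,0],[-0.13,0,-0.05,0,0,0,0],[-0.13,0,-0.05,0,0,0,0],[-0.13,0,-0.04,0,0,0,0],[-0.13,0,-0.04,0,0,0,0],[-0.14,0,-0.03,0,0,0,0],[-0.14,0,-0.03,0,0,0,0],[-0.14,0,-0.01,0,0,0,0],[-0.14,0,0,0,0,0,0]]]'
python3 -m creep '[[[-0.14,0,0,0,0,0,0],[-0.14,0,0,0,0,0,0],[-0.14,0,0,0,0,0,0],[-0.14,0,0,0,0,0,0],[-0.14,0,0,0,0,0,0],[-0.14,0,0,0,0,0,0],[-0.14,0,0,0,0,0,0],[-0.12,0,0,0,0,0,0],[-0.1,0,0,0,0,0,0],[0,0,0,0,0,0,0]]]'
python3 -m creep '[[[0,0,0,0,0,0,0],[0,0,-0.4,0,0,0,0],[0,0,-0.8,0,0,0,0],[0,0,-0.8,0,0,0,0],[0.5,0,-0.2,0,0,0,0],[0.9,0,0,0,0,0,0],[0.9,0,0,0,0,0,0],[0.9,0,0,0,0,0,0],[0,0,0,0,0,0,0],[0,0,0,0,0,0,0]]]'
python3 - <<'E'
from h import *
to(None)
for n in('scene','top','wrist'):
    im,c,f=snap(n,n[0]+'6')
    spots(n,['lid_front','wax_block','wedge_1','packer_1','steel_tray','case'],c,im,f,ms=.25)
E
```

```text
t: 13.35
position: [0.6023, 0.0086, 0.1941]
eef_rot: [0.004, 3.141, 0.0]
force: [0.4, -0.2, -0.1]
finger_gap: 0.0001
grip_force: 0.1
t: 14.35
position: [0.6622, 0.0084, 0.1939]
eef_rot: [-0.004, -3.142, 0.0]
force: [-0.9, 0.8, 0.0]
finger_gap: 0.0001
grip_force: 0.0
t: 15.35
position: [0.5007, 0.0088, 0.3048]
eef_rot: [0.004, 3.141, 0.0]
force: [1.3, 0.9, 0.2]
finger_gap: -0.0001
grip_force: 0.0
TCP [0.5007 0.0088 0.3048] yaw 89.84 zdown [ 0.001  0.    -1.   ] t 15.3
scene lid_front 0.79 [ 0.6169 -0.0049  0.13  ] px 292 210
scene wax_block 0.8 [ 0.524  -0.0096  0.037 ] px 277 248
scene wedge_1 0.96 [ 0.5883 -0.2333  0.0116] px 352 266
scene wedge_1 0.88 [ 0.436  -0.242   0.0109] px 328 290
scene wedge_1 0.68 [ 0.5333 -0.4192  0.0099] px 403 292
scene steel_tray 0.71 [0.6176 0.3108 0.0451] px 218 214
scene case 0.67 [ 0.5969 -0.011   0.0695] px 291 230
scene case 0.31 [ 0.4317 -0.5598  0.0219] px 443 324
top lid_front 0.71 [ 0.5861 -0.0379  0.0575] px 284 219
top lid_front 0.58 [ 0.6226 -0.0104  0.1526] px 271 199
top wax_block 0.7 [0.4996 0.     0.038 ] px 269 252
top wedge_1 0.8 [ 0.5777 -0.2234  0.0105] px 354 226
top wedge_1 0.72 [ 0.5427 -0.4192  0.0116] px 427 241
top wedge_1 0.61 [ 0.4389 -0.2455  0.0166] px 362 279
top packer_1 0.69 [0.4227 0.0122 0.073 ] px 262 282
top steel_tray 0.59 [0.6189 0.3485 0.0011] px 143 206
top case 0.7 [ 0.58   -0.0307  0.065 ] px 281 221
wrist lid_front 0.63 [ 0.6129 -0.0248  0.1047] px 285 313
wrist wax_block 0.76 [0.5201 0.0025 0.0398] px 311 214
wrist wedge_1 0.98 [ 0.584  -0.2226  0.0147] px 135 259
wrist wedge_1 0.67 [ 0.4394 -0.2402  0.0122] px 103 142
wrist case 0.65 [0.5591 0.0093 0.0242] px 317 242
```

View pics/w6.png

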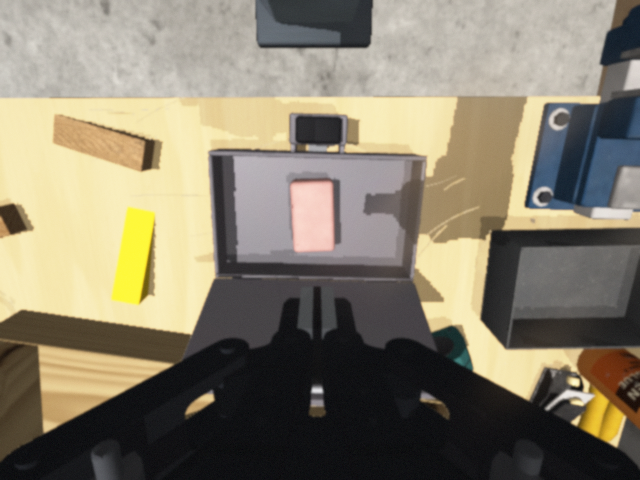

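The wrist picture shows the lid fully open and the wax at (313,216), with its long side along x. The tray is at about (565,285), the near wedge at (103,142) with its thick end at (150,155), and the yellow look-alike at (135,255). Next I'll get exact poses by colour segmentation.

```bash
cat >> h.py <<'E'
def tri(u1,u2):
    A=np.zeros((3,3));b=np.zeros(3)
    for (im,c,f),(u,v) in (u1,u2):
        d=c[:3,:3]@np.array([(u-im['cx'])/f,(v-im['cy'])/f,1]);d/=np.linalg.norm(d);Q=np.eye(3)-np.outer(d,d);A+=Q;b+=Q@c[:3,3]
    return np.linalg.solve(A,b)
def blob(I,hsv,roi):
    im,c,f=I;h=cv2.cvtColor(im['image'],cv2.COLOR_RGB2HSV)
    m=cv2.inRange(h,np.array(hsv[0]),np.array(hsv[1]));k=np.zeros_like(m);x0,y0,x1,y1=roi;k[y0:y1,x0:x1]=m[y0:y1,x0:x1]
    k=cv2.morphologyEx(k,cv2.MORPH_CLOSE,np.ones((3,3)));n,l,s,_=cv2.connectedComponentsWithStats(k)
    j=1+np.argmax(s[1:,4]);p=np.argwhere(l==j)[:,::-1].astype(np.float32)
    return p,cv2.boxPoints(cv2.minAreaRect(p))
E
python3 - <<'E'
from h import *
W=snap('wrist');T=snap('top');to(None)
for I,n in((W,'w'),(T,'t')):
    im=I[0]['image']; print(n,'wax hsv',cv2.cvtColor(im,cv2.COLOR_RGB2HSV)[(216,313) if n=='w' else (252,269)])
cs=[]
for I,roi in((W,(260,150,380,275)),(T,(245,225,300,270))):
    p,b=blob(I,((0,40,90),(15,140,255)),roi); cs.append((I,b.mean(0)))
    q=np.array([ray(*I,*u,.039)[:2] for u in b]); print(len(p),b.mean(0),q.round(4).tolist(),q.mean(0).round(4))
print(tri(*cs))
for p in [(103,142),(150,155),(57,130)]: print(p,ray(*W,*p,.015).round(3))
for p in [(487,232),(518,262),(505,342)]: print('tray',p,ray(*W,*p,.073).round(3))
E
```

```text
TCP [0.5017 0.0088 0.3041] yaw 89.84 zdown [-0. -0. -1.] t 16.5
w wax hsv [  6  51 246]
t wax hsv [  5  79 206]
3135 [312.57587 214.89697] [[0.4797, -0.0219], [0.4779, 0.0277], [0.5647, 0.0321], [0.5667, -0.0206]] [0.5222 0.0043]
225 [268.5 253.5] [[0.5116, 0.0273], [0.513, -0.0223], [0.4843, -0.0234], [0.4829, 0.0261]] [0.4979 0.0019]
[ 0.49634792 -0.00055426  0.12882607]
(103, 142) [ 0.439 -0.239  0.015]
(150, 155) [ 0.454 -0.186  0.015]
(57, 130) [ 0.426 -0.289  0.015]
tray (487, 232) [0.533 0.193 0.073]
tray (518, 262) [0.567 0.232 0.073]
tray (505, 342) [0.669 0.233 0.073]
```

```bash
python3 -m creep '[[[-0.2,-0.1,0.2,0,0,0,1],[-0.2,0,0.5,0,0,0,1],[0,0,0.8,0,0,0,1],[0,0,0.8,0,0,0,1],[0,0,0.8,0,0,0,1],[0,0,0.8,0,0,0,1],[0,0,0.7,0,0,0,1],[0,0,0.5,0,0,0,1],[0,0,0.2,0,0,0,1],[0,0,0.1,0,0,0,1]]]'
python3 -m creep '[[[0,0,0.2,0,0,0,1],[0,0,0.2,0,0,0,1],[0,0,0,0,0,0,1],[0,0,0,0,0,0,0],[0,0,0,0,0,0,0],[0,0,0,0,0,0,0],[0,0,0,0,0,0,0],[0,0,0,0,0,0,0],[0,0,0,0,0,0,0],[0,0,0,0,0,0,0]]]'
```

```text
t: 17.5
position: [0.5216, 0.0034, 0.0328]
eef_rot: [-0.005, -3.14, 0.001]
force: [0.1, 0.1, -0.1]
finger_gap: 0.0853
grip_force: 0.0
t: 18.5
position: [0.5224, 0.0038, 0.0151]
eef_rot: [0.004, 3.14, -0.0]
force: [-0.8, 0.3, 6.8]
finger_gap: 0.0486
grip_force: 62.3
```

```bash
python3 -m creep '[[[0,0,-0.2,0,0,0,0],[0,0,-0.5,0,0,0,0],[0,0,-0.8,0,0,0,0],[0,0,-0.8,0,0,0,0],[0,0,-0.8,0,0,0,0],[0,0,-0.8,0,0,0,0],[0,0,-0.7,0,0,0,0],[0,0,-0.4,0,0,0,0],[0,0,0,0,0,0,0],[0,0,0,0,0,0,0]]]'
python3 - <<'E'
from h import *
T=snap('top')
q=np.array([ray(*T,100+x/1.9,130+y/1.9,.073) for x,y in [(5,95),(163,98),(160,193),(3,188)]]);print(q.round(3).tolist(),q.mean(0).round(3))
W=snap('wrist','w7')
spots('wrist',['steel_tray','wax_block'],W[1],W[0],W[2])
to([*q.mean(0)[:2],.27],90); print(arm.state()['finger_gap'],arm.state()['force'])
E
```

```text
t: 19.5
position: [0.5208, 0.0037, 0.2637]
eef_rot: [-0.005, -3.14, 0.0]
force: [0.9, -0.1, -0.9]
finger_gap: 0.0491
grip_force: 61.7
[[0.674, 0.435, 0.073], [0.676, 0.22, 0.073], [0.546, 0.216, 0.073], [0.547, 0.428, 0.073]] [0.61  0.325 0.073]
wrist steel_tray 0.58 [0.6226 0.3065 0.0146] px 572 286
wrist wax_block 0.61 [0.5112 0.0015 0.2858] px 309 314
TCP [0.5206 0.0037 0.2625] yaw 89.84 zdown [-0.004 -0.    -1.   ] t 19.7
shift [-1.78  6.42 -0.16]
turn z -0.03
0.0490498423703044 [ 0.23418805  0.26883971 -1.25961568]
```

View pics/w7.png

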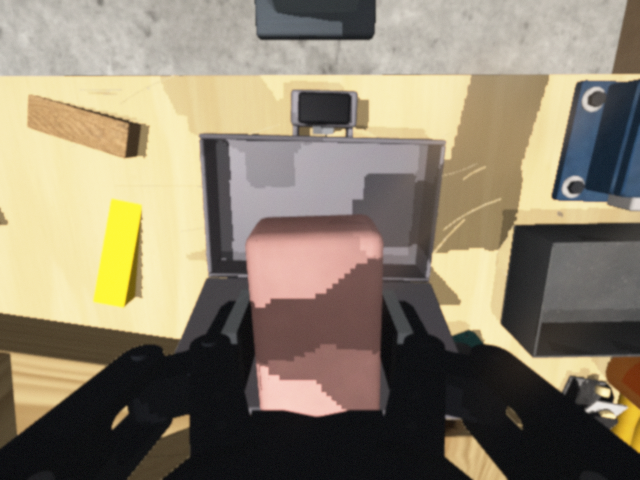

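```bash
python3 -m creep '[[[-0.1,0.3,0,0,0,0,0],[-0.2,0.6,0,0,0,0,0],[-0.2,0.7,0,0,0,0,0],[-0.2,0.8,0,0,0,0,0],[-0.2,0.8,0,0,0,0,0],[-0.2,0.8,0,0,0,0,0],[-0.2,0.8,0,0,0,0,0],[-0.2,0.8,0,0,0,0,0],[-0.2,0.6,0,0,0,0,0],[-0.1,0.3,0,0,0,0,0]]]'
python3 -m creep '[[[0,0,0.3,0,0,0,0],[0,0,0.6,0,0,0,0],[0,0,0.8,0,0,0,0],[0,0,0.8,0,0,0,0],[0,0,0.8,0,0,0,0],[0,0,0.6,0,0,0,0],[0,0,0.4,0,0,0,0],[0,0,0.3,0,0,0,0],[0,0,0.1,0,0,0,0],[0,0,0,0,0,0,0]]]'
python3 - <<'E'
from h import *
to([.61,.325,.0155],90); print(arm.state()['finger_gap'],arm.state()['force'])
E
```

```text
t: 20.7
position: [0.611, 0.335, 0.2621]
eef_rot: [0.005, -3.139, -0.005]
force: [-0.7, -0.4, -1.2]
finger_gap: 0.0489
grip_force: 61.7
t: 21.7
position: [0.6122, 0.3291, 0.0284]
eef_rot: [-0.004, -3.141, 0.0]
force: [-0.3, 0.7, -1.4]
finger_gap: 0.0488
grip_force: 61.7
TCP [0.6122 0.3291 0.0284] yaw 89.86 zdown [-0.001 -0.    -1.   ] t 21.7
shift [ 0.04 -0.08  0.26]
turn z -0.03
0.04877741576656874 [-0.33833164  0.7300577  -1.44391322]
```

```bash
python3 -m creep '[[[0,0,0.15,0,0,0,0],[0,0,0.08,0,0,0,0],[0,0,0,0,0,0,0],[0,0,0,0,0,0,0.8],[0,0,0,0,0,0,0.8],[0,0,0,0,0,0,0.8],[0,0,0,0,0,0,0.8],[0,0,-0.4,0,0,0,0.8],[0,0,-0.8,0,0,0,0.8],[0,0,-0.9,0,0,0,0.8]]]'
python3 -m creep '[[[0,0,-0.9,0,0,0,1],[0,0,-0.9,0,0,0,1],[0,0,-0.9,0,0,0,1],[0,0,-0.9,0,0,0,1],[0,0,0,0,0,0,1],[0,0,0,0,0,0,1],[0,0,0,0,0,0,1]]]'
python3 - <<'E'
from h import *
to([.44,-.22,.25],-15)
W=snap('wrist','w8');spots('wrist',['wax_block','steel_tray'],*[W[i] for i in(1,0,2)])
E
```

```text
t: 22.7
position: [0.6115, 0.3279, 0.1222]
eef_rot: [-0.004, -3.138, 0.003]
force: [1.6, 1.0, 1.7]
finger_gap: 0.0686
grip_force: 0.0
t: 23.4
position: [0.6118, 0.3281, 0.3009]
eef_rot: [-0.005, -3.139, 0.003]
force: [0.0, 0.4, -0.6]
finger_gap: 0.0857
grip_force: 0.0
TCP [0.6118 0.3281 0.3009] yaw 89.84 zdown [-0.003 -0.002 -1.   ] t 23.4
shift [  3.4  -10.97   1.05]
turn z 20.97
wrist wax_block 0.77 [0.6128 0.3288 0.0362] px 317 200
wrist steel_tray 0.8 [0.6186 0.345  0.0032] px 330 199
```

View pics/w8.png

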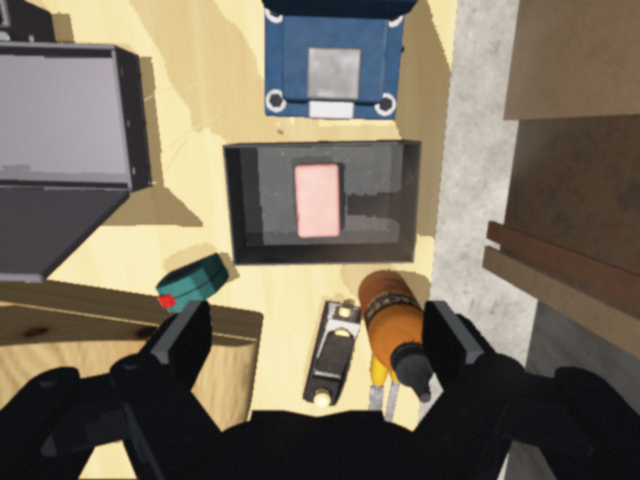

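The wax lies flat in the tray at (318,200). I'll go to the near wedge next.

```bash
python3 -m creep '[[[0.1,-0.3,0,0,0,0,1],[0.2,-0.7,0,0,0,0,1],[0.3,-0.9,0,0,0,0,1],[0.3,-0.9,0,0,0,0,1],[0.3,-0.9,0,0,0,0,1],[0.3,-0.9,0,0,0,0,1],[0.3,-0.9,0,0,0,0,1],[0.3,-0.9,0,0,0,0,1],[0.3,-0.9,0,0,0,0,1],[0.2,-0.9,0,0,0,0,1]]]'
python3 -m creep '[[[0.2,-0.9,0,0,0,1,1],[0,0,0,0,0,1,1],[0,0,0,0,0,1,1],[0,0,0,0,0,1,1],[0,0,0,0,0,1,1],[0,0,0,0,0,1,1],[0,0,0,0,0,1,1],[0,0,0,0,0,1,1],[0,0,0,0,0,1,1],[0,0,0,0,0,1,1]]]'
python3 -m creep '[[[0,0,0,0,0,1,1],[0,0,0,0,0,1,1],[0,0,0,0,0,1,1],[0,0,0,0,0,1,1],[0,0,0,0,0,1,1],[0,0,0,0,0,1,1],[0,0,0,0,0,1,1],[0,0,0,0,0,1,1],[0,0,0,0,0,0,1],[0,0,0,0,0,0,1]]]'
python3 - <<'E'
from h import *
to(None)
W=snap('wrist','w9');spots('wrist',['wedge_1','packer_1'],*[W[i] for i in(1,0,2)])
E
```

```text
t: 24.55
position: [0.4798, -0.0827, 0.3021]
eef_rot: [-0.004, -3.14, -0.0]
force: [2.2, -0.0, 0.2]
finger_gap: 0.0853
grip_force: 0.0
t: 25.55
position: [0.4709, -0.126, 0.3018]
eef_rot: [-1.336, -2.841, 0.001]
force: [-0.1, -0.4, 0.1]
finger_gap: 0.0854
grip_force: 0.0
t: 26.55
position: [0.4711, -0.1259, 0.3021]
eef_rot: [-2.222, -2.22, 0.001]
force: [0.8, 0.7, -0.6]
finger_gap: 0.0853
grip_force: 0.0
TCP [ 0.4711 -0.1259  0.3021] yaw -0.05 zdown [-0.001  0.    -1.   ] t 26.6
wrist wedge_1 0.82 [ 0.5371 -0.3958  0.0187] px 364 385
wrist wedge_1 0.78 [ 0.4388 -0.2368  0.0142] px 292 279
wrist wedge_1 0.77 [ 0.587  -0.2251  0.0141] px 407 271
wrist wedge_1 0.67 [ 0.6184 -0.0258  0.1515] px 511 94
```

View pics/w9.png

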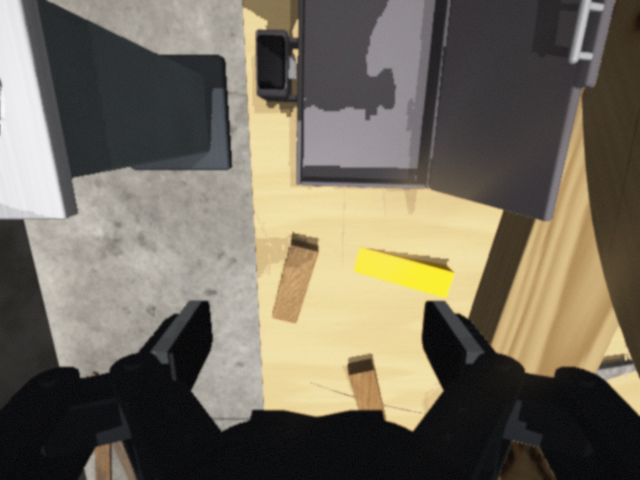

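The near wedge shows thick-end top corners at (293,246) and (318,250) and thin-end corners at (273,318) and (297,322). The second wedge is at (365,385), also with its thick end towards the case.

```bash
python3 - <<'E'
from h import *
W=snap('wrist');to(None)
a=[ray(*W,*p,z)[:2] for p,z in[((293,246),.028),((318,250),.028),((297,322),.001),((273,318),.001)]]
a=np.array(a);t=(a[0]+a[1])/2;n=(a[2]+a[3])/2;d=(t-n)/np.linalg.norm(t-n);L=np.degrees(np.arctan2(d[1],d[0]))
print(t,n,'len',np.linalg.norm(t-n),'w',np.linalg.norm(a[0]-a[1]),'dir',L)
g=(t+n)/2+.028*d;print('grasp',g);to([*g,.012],L-90)
T=snap('top');p=[(100+x/1.9,130+y/1.9) for x,y in((458,271),(540,298))];print([ray(*T,*q,z).round(3) for q,z in zip(p,(.028,.001))])
E
```

```text
TCP [ 0.4712 -0.1261  0.3025] yaw -0.13 zdown [-0.  0. -1.] t 26.8
[ 0.45647103 -0.18930203] [ 0.4260117  -0.30299645] len 0.11770383180120926 w 0.03091962933644764 dir 75.00234656933775
grasp [ 0.44848719 -0.21910302]
TCP [ 0.4712 -0.1261  0.3025] yaw -0.13 zdown [-0.  0. -1.] t 26.8
shift [-1.86 -0.45  5.81]
turn z 2.97
[array([ 0.454, -0.189,  0.028]), array([ 0.42 , -0.306,  0.001])]
```

```bash
python3 -m creep '[[[-0.4,-0.1,0.2,0,0,0,1],[-0.8,-0.2,0.5,0,0,0,1],[-0.66,-0.18,0.7,0,0,1,1],[0,0,0.8,0,0,1,1],[0,0,0.8,0,0,1,1],[0,0,0.8,0,0,0,1],[0,0,0.6,0,0,0,1],[0,0,0.4,0,0,0,1],[0,0,0.2,0,0,0,1],[0,0,0,0,0,0,1]]]'
python3 - <<'E'
from h import *
to([.4475,-.219,.010],-15)
W=snap('wrist');spots('wrist',['wedge_1'],*[W[i] for i in(1,0,2)])
E
```

```text
t: 27.8
position: [0.4466, -0.2189, 0.0517]
eef_rot: [-2.494, -1.908, 0.002]
force: [1.0, -0.8, 0.0]
finger_gap: 0.0852
grip_force: 0.0
TCP [ 0.4466 -0.2189  0.0517] yaw -15.16 zdown [-0.002  0.001 -1.   ] t 27.8
shift [0.   0.02 0.83]
turn z -0.03
wrist wedge_1 0.84 [ 0.5388 -0.3691  0.0241] px 529 464
wrist wedge_1 0.7 [ 0.4419 -0.2338  0.0174] px 317 302
wrist wedge_1 0.7 [ 0.5694 -0.2226  0.0131] px 549 221
```

```bash
python3 -m creep '[[[0,0.02,0.3,0,0,0,1],[0,0,0.3,0,0,0,1],[0,0,0.22,0,0,0,1],[0,0,0,0,0,0,1],[0,0,0,0,0,0,0],[0,0,0,0,0,0,0],[0,0,0,0,0,0,0],[0,0,0,0,0,0,0],[0,0,0,0,0,0,0]]]'
python3 -m creep '[[[0,0,0,0,0,0,0],[0,0,-0.3,0,0,0,0],[0,0,-0.6,0,0,0,0],[0,0,-0.8,0,0,0,0],[0,0,-0.8,0,0,0,0],[0,0,-0.8,0,0,0,0],[0,0,-0.5,0,0,0,0],[0,0,0,0,0,0,0],[0,0,0,0,0,0,0],[0,0,0,0,0,0,0]]]'
python3 - <<'E'
from h import *
to([.522-.028,.0095+.05+.028,.23],-1.2);print(arm.state()['joint_pos'].round(2))
W=snap('wrist','w10')
E
```

```text
t: 28.8
position: [0.4485, -0.2196, 0.0125]
eef_rot: [2.494, 1.908, 0.001]
force: [-0.4, 1.1, 5.5]
finger_gap: 0.0342
grip_force: 60.0
t: 29.8
position: [0.4471, -0.2185, 0.2003]
eef_rot: [-2.493, -1.907, 0.002]
force: [-0.4, -0.1, 0.2]
finger_gap: 0.0339
grip_force: 60.1
TCP [ 0.4471 -0.2185  0.2003] yaw -15.15 zdown [-0.003  0.001 -1.   ] t 29.8
shift [ 6.15 -0.7  -0.59]
turn z -2.79
[ 0.07  0.45  0.5   1.9  -0.28  0.85  0.44]
```

View pics/w10.png

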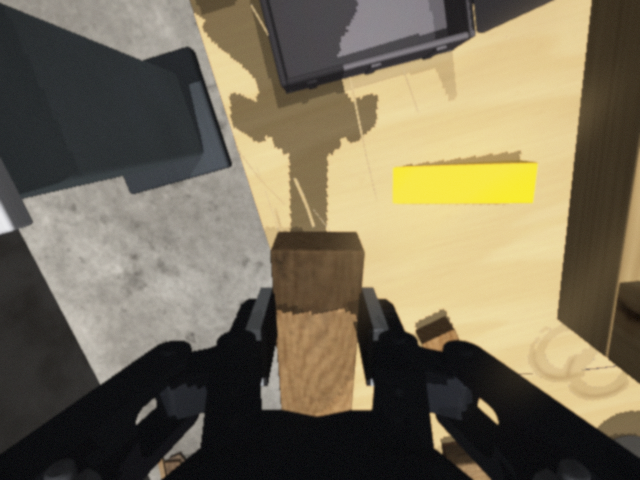

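The wedge is held square, so I'll carry it to the left front of the case.

```bash
python3 -m creep '[[[0.3,-0.04,0,0,0,0,0],[0.6,-0.06,0,0,0,0,0],[0.8,-0.08,0,0,0,0,0],[0.9,-0.08,0,0,0,0,0],[0.9,-0.08,0,0,0,0,0],[0.9,-0.08,0,0,0,0,0],[0.8,-0.08,0,0,0,0,0],[0.6,-0.06,0,0,0,-0.9,0],[0.3,-0.03,0,0,0,-0.9,0],[0,0,0,0,0,-0.9,0]]]'
python3 -m creep '[[[0,0,0.2,0,0,0,0],[0,0,0.5,0,0,0,0],[0,0,0.7,0,0,0,0],[0,0,0.6,0,0,0,0],[0,0,0.3,0,0,0,0],[0,0,0,0,0,0,0],[0,0,0,0,0,0,0]]]'
python3 - <<'E'
from h import *
to([.4985,.0825,.018],-1.2);print(arm.state()['finger_gap'])
W=snap('wrist','w11')
E
```

```text
t: 30.85
position: [0.4973, 0.0867, 0.1997]
eef_rot: [-2.241, -2.197, 0.003]
force: [0.1, -0.4, -0.5]
finger_gap: 0.0339
grip_force: 60.1
t: 31.55
position: [0.4978, 0.0821, 0.086]
eef_rot: [-2.256, -2.186, 0.003]
force: [1.2, 0.6, 0.2]
finger_gap: 0.0347
grip_force: 60.0
TCP [0.4978 0.0821 0.086 ] yaw -1.79 zdown [-0.001 -0.001 -1.   ] t 31.6
shift [0.01 0.02 1.36]
turn z -0.12
0.03468126982040186
```

View pics/w11.png

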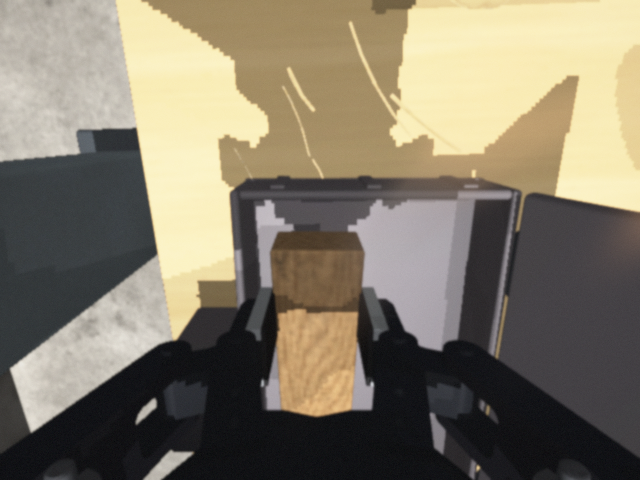

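```bash
python3 - <<'E'
from h import *
W=snap('wrist');to(None)
for p in[(235,192),(519,192),(255,200),(505,197),(370,188),(370,197)]: print(p,ray(*W,*p,.05).round(4))
for p in[(275,250),(362,250)]: print(p,ray(*W,*p,.096).round(4))
E
```

```text
TCP [0.4988 0.0825 0.0872] yaw -1.74 zdown [ 0.001 -0.    -1.   ] t 31.6
(235, 192) [0.458  0.1279 0.05  ]
(519, 192) [0.6002 0.1235 0.05  ]
(255, 200) [0.4677 0.1235 0.05  ]
(505, 197) [0.5935 0.1212 0.05  ]
(370, 188) [0.5256 0.1278 0.05  ]
(370, 197) [0.5256 0.1233 0.05  ]
(275, 250) [0.4821 0.1119 0.096 ]
(362, 250) [0.5161 0.1109 0.096 ]
```

```bash
python3 -m creep '[[[0,0.04,0.4,0,0,-0.1,0],[0,0,0.4,0,0,0,0],[0,0,0.3,0,0,0,0],[0,0,0.15,0,0,0,0],[0,0,0.1,0,0,0,0],[0,0,0,0,0,0,0],[0,0,0,0,0,0,0]]]'
python3 -m creep '[[[0,0,0,0,0,0,0.5],[0,0,0,0,0,0,0.5],[0,0,0,0,0,0,0.5],[0,0,-0.3,0,0,0,0.5],[0,0,-0.6,0,0,0,0.5],[0,0,-0.8,0,0,0,0.6],[0,0,-0.8,0,0,0,1],[0,0,-0.8,0,0,0,1],[0,0,-0.8,0,0,0,1],[0,0,-0.6,0,0,0,1]]]'
python3 - <<'E'
from h import *
to([.50,-.3,.26],13)
W=snap('wrist');spots('wrist',['wedge_1','packer_1'],*[W[i] for i in(1,0,2)])
T=snap('top');spots('top',['wedge_1','packer_1','wax_block'],*[T[i] for i in(1,0,2)])
E
```

```text
t: 32.35
position: [0.5007, 0.0829, 0.0198]
eef_rot: [2.243, 2.198, 0.002]
force: [-0.5, -0.0, -0.4]
finger_gap: 0.0337
grip_force: 60.0
t: 33.35
position: [0.5005, 0.0828, 0.2569]
eef_rot: [2.243, 2.197, 0.004]
force: [0.2, 0.4, 0.1]
finger_gap: 0.0854
grip_force: 0.0
TCP [0.5005 0.0828 0.2569] yaw -1.18 zdown [ 0.003  0.001 -1.   ] t 33.4
shift [-7.65  0.15 -0.07]
turn z -2.84
wrist wedge_1 0.75 [0.498  0.0598 0.0196] px 314 223
wrist wedge_1 0.6 [ 0.6076 -0.2114  0.0077] px 401 416
top wedge_1 0.77 [0.4973 0.0549 0.0241] px 248 253
top wedge_1 0.71 [ 0.5791 -0.222   0.0132] px 354 226
top wedge_1 0.66 [ 0.5432 -0.4213  0.0119] px 428 241
top wax_block 0.78 [0.6132 0.3238 0.0336] px 148 206
```

```bash
python3 -m creep '[[[-0.4,0,0,0,0,0,1],[-0.7,0,0,0,0,0,1],[-0.9,0,0,0,0,0,1],[-0.9,0,0,0,0,0,1],[-0.9,0.1,0,0,0,0,1],[-0.9,0.1,0,0,0,0,1],[-0.9,0.1,0,0,0,0,1],[-0.9,0.1,0,0,0,-1,1],[-0.7,0.1,0,0,0,-1,1],[-0.3,0,0,0,0,-1,1]]]'
python3 -m creep '[[[0,0,0,0,0,0,1],[0,0,0,0,0,0,1],[0,0,0,0,0,0,1]]]'
python3 - <<'E'
from h import *
to(None)
W=snap('wrist','w12');spots('wrist',['wedge_1','packer_1'],*[W[i] for i in(1,0,2)])
E
```

```text
t: 34.7
position: [0.5216, -0.2965, 0.2523]
eef_rot: [-1.94, -2.469, 0.005]
force: [0.3, 0.3, -0.1]
finger_gap: 0.0854
grip_force: 0.0
t: 35.0
position: [0.5234, -0.2896, 0.2534]
eef_rot: [-1.935, -2.472, -0.001]
force: [0.4, 0.3, 0.8]
finger_gap: 0.0855
grip_force: 0.0
TCP [ 0.5234 -0.2896  0.2534] yaw 13.91 zdown [-0.001  0.002 -1.   ] t 35.0
wrist wedge_1 0.92 [ 0.5814 -0.2262  0.015 ] px 386 157
wrist wedge_1 0.78 [ 0.5429 -0.4149  0.0148] px 308 309
```

View pics/w12.png

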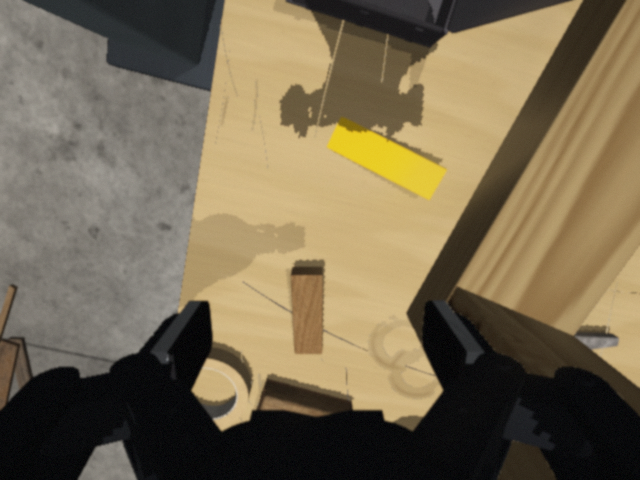

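Wedge B shows its thick end at (291–325, 274) and its thin end at (296–323, 353). The roll of tape and the sanding block lie below it, and there are no packers about.

```bash
python3 - <<'E'
from h import *
W=snap('wrist');to(None)
a=np.array([ray(*W,*p,z)[:2] for p,z in[((291,274),.028),((325,274),.028),((323,353),.001),((296,353),.001)]])
t=(a[0]+a[1])/2;n=(a[2]+a[3])/2;d=(t-n)/np.linalg.norm(t-n);L=np.degrees(np.arctan2(d[1],d[0]))
print(t,n,'len',np.linalg.norm(t-n),'w',np.linalg.norm(a[0]-a[1]),'dir',L)
g=(t+n)/2+.016*d;print('grasp',g);to([*g,.012],L-90)
T=snap('top');p=[(100+x/1.9,130+y/1.9) for x,y in((586,220),(667,202))];print([ray(*T,*q,z).round(3) for q,z in zip(p,(.028,.001))])
E
```

```text
TCP [ 0.5235 -0.2905  0.2542] yaw 13.92 zdown [ 0.  0. -1.] t 35.2
[ 0.53207825 -0.36757539] [ 0.56117971 -0.48300135] len 0.11903800835449233 w 0.03752789836098944 dir 104.15063100204571
grasp [ 0.54271743 -0.40977387]
TCP [ 0.5235 -0.2905  0.2542] yaw 13.92 zdown [ 0.  0. -1.] t 35.2
shift [-2.41 -0.2   4.84]
turn z -0.05
[array([ 0.529, -0.365,  0.028]), array([ 0.56 , -0.484,  0.001])]
```

```bash
python3 -m creep '[[[-0.4,0,0,0,0,0,1],[-0.8,-0.1,0.2,0,0,0,1],[-0.8,-0.1,0.5,0,0,0,1],[-0.41,0,0.7,0,0,0,1],[0,0,0.8,0,0,0,1],[0,0,0.8,0,0,0,1],[0,0,0.6,0,0,0,1],[0,0,0.4,0,0,0,1],[0,0,0.1,0,0,0,1],[0,0,0,0,0,0,1]]]'
python3 - <<'E'
from h import *
to([.5427,-.4098,.012],14.1)
E
```

```text
t: 36.25
position: [0.5422, -0.4108, 0.0487]
eef_rot: [-1.937, -2.472, 0.0]
force: [0.0, -0.6, 0.2]
finger_gap: 0.0854
grip_force: 0.0
TCP [ 0.5422 -0.4108  0.0487] yaw 13.85 zdown [-0.001  0.001 -1.   ] t 36.2
shift [0.02 0.02 0.73]
turn z -0.05
```

```bash
python3 -m creep '[[[0.02,0.02,0.3,0,0,0,1],[0,0,0.25,0,0,0,1],[0,0,0.2,0,0,0,1],[0,0,0,0,0,0,1],[0,0,0,0,0,0,0],[0,0,0,0,0,0,0],[0,0,0,0,0,0,0],[0,0,0,0,0,0,0],[0,0,0,0,0,0,0],[0,0,0,0,0,0,0]]]'
python3 -m creep '[[[0,0,-0.3,0,0,0,0],[0,0,-0.6,0,0,0,0],[0,0,-0.8,0,0,0,0],[0,0,-0.8,0,0,0,0],[0,0,-0.8,0,0,0,0],[0,0,-0.8,0,0,0,0],[0,0,-0.5,0,0,0,0],[0,0,0,0,0,0,0],[0,0,0,0,0,0,0],[0,0,0,0,0,0,0]]]'
python3 - <<'E'
from h import *
# case centre (.5245,.0088), yaw -1.2; wedge B centre at case (26,-50), grasp +16
y=-.050+.016;a=np.radians(-1.2);p=[.5245+.026*np.cos(a)-y*np.sin(a),.0088+.026*np.sin(a)+y*np.cos(a)]
print(p);to([*p,.24],-1.2)
W=snap('wrist','w13')
E
```

```text
t: 37.25
position: [0.5435, -0.4106, 0.0126]
eef_rot: [1.936, 2.471, -0.0]
force: [0.0, 0.0, 4.2]
finger_gap: 0.0337
grip_force: 60.2
t: 38.25
position: [0.5422, -0.409, 0.2398]
eef_rot: [-1.935, -2.47, -0.0]
force: [0.4, 0.7, -1.2]
finger_gap: 0.0332
grip_force: 59.8
[np.float64(0.5497822554943118), np.float64(-0.025737046155112027)]
TCP [ 0.5422 -0.409   0.2398] yaw 13.84 zdown [-0.003  0.003 -1.   ] t 38.2
shift [7.41 1.98 0.02]
turn z 3.01
```

View pics/w13.png

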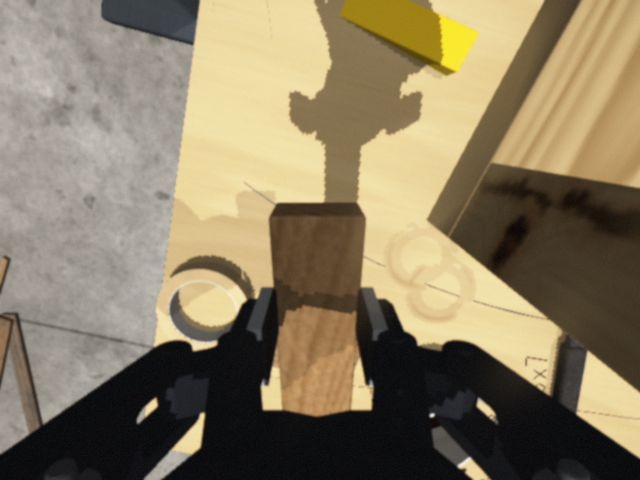

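```bash
python3 -m creep '[[[0.3,0.1,0,0,0,0,0],[0.7,0.2,0,0,0,0,0],[0.9,0.2,0,0,0,0,0],[0.9,0.2,0,0,0,0,0],[0.9,0.2,0,0,0,0,0],[0.9,0.2,0,0,0,0,0],[0.9,0.2,0,0,0,0,0],[0.9,0.3,0,0,0,0,0],[0.7,0.2,0,0,0,1,0],[0.33,0.1,0,0,0,1,0]]]'
python3 -m creep '[[[0,0,0,0,0,1,0],[0,0,0.3,0,0,0,0],[0,0,0.6,0,0,0,0],[0,0,0.8,0,0,0,0],[0,0,0.7,0,0,0,0],[0,0,0.5,0,0,0,0],[0,0,0.2,0,0,0,0],[0,0,0,0,0,0,0],[0,0,0,0,0,0,0]]]'
python3 - <<'E'
from h import *
to([.5458,-.0257,.019],-1.2);print(arm.state()['finger_gap'],arm.state()['force'])
W=snap('wrist','w14')
E
```

```text
t: 39.3
position: [0.5469, -0.0198, 0.2406]
eef_rot: [-2.137, -2.296, -0.002]
force: [0.5, 0.4, -0.5]
finger_gap: 0.0331
grip_force: 59.8
t: 40.2
position: [0.5486, -0.0265, 0.0875]
eef_rot: [2.243, 2.198, 0.002]
force: [0.2, 1.1, -0.4]
finger_gap: 0.0337
grip_force: 59.8
TCP [ 0.5486 -0.0265  0.0875] yaw -1.15 zdown [ 0.002 -0.    -1.   ] t 40.2
shift [ 0.02 -0.06  1.37]
turn z 0.01
0.0336601303558027 [ 0.1865867   1.11092419 -0.42278334]
```

View pics/w14.png

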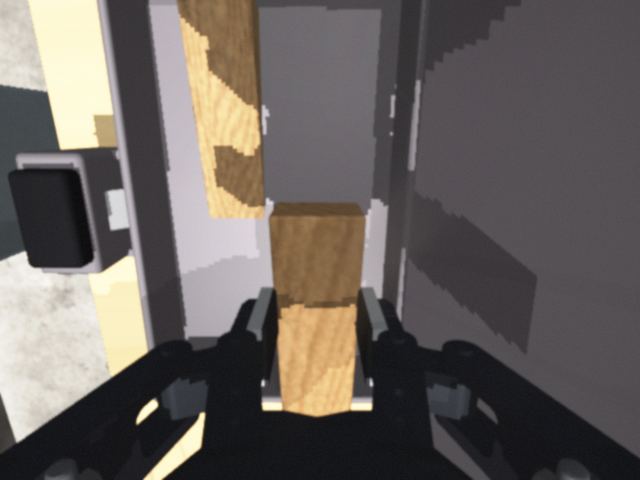

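Wedge A lies in the case at about (225,110), clear of wedge B, which is free of both walls. I'll lower B and release it.

```bash
python3 -m creep '[[[0,-0.06,0.4,0,0,0,0],[0,0,0.4,0,0,0,0],[0,0,0.3,0,0,0,0],[0,0,0.15,0,0,0,0],[0,0,0.1,0,0,0,0],[0,0,0,0,0,0,0],[0,0,0,0,0,0,0]]]'
python3 -m creep '[[[0,0,0,0,0,0,0.5],[0,0,0,0,0,0,0.5],[0,0,0,0,0,0,0.5],[0,0,-0.3,0,0,0,0.5],[0,0,-0.6,0,0,0,0.5],[0,0,-0.8,0,0,0,0.5],[0,0,-0.8,0,0,0,0.5],[0,0,-0.8,0,0,0,0.5],[0,0,-0.8,0,0,0,0],[0,0,-0.8,0,0,0,0]]]'
python3 - <<'E'
from h import *
to([.675,.009,.30],-1.2)
W=snap('wrist');spots('wrist',['wedge_1','packer_1','lid_front'],*[W[i] for i in(1,0,2)])
T=snap('top','t15');spots('top',['wedge_1','packer_1','wax_block'],*[T[i] for i in(1,0,2)])
S=snap('scene','s15');spots('scene',['wedge_1','packer_1','lid_front'],*[S[i] for i in(1,0,2)])
cv2.imwrite('pics/c15.png',np.vstack([cv2.resize(W[0]['image'],(533,400)),cv2.resize(S[0]['image'][180:340,220:540],(533,200*1))])[:,:,::-1])
E
```

```text
t: 40.95
position: [0.5446, -0.0267, 0.0196]
eef_rot: [-2.244, -2.198, 0.0]
force: [-2.2, -0.5, -0.2]
finger_gap: 0.0333
grip_force: 60.0
t: 41.95
position: [0.5459, -0.0268, 0.2667]
eef_rot: [2.242, 2.197, 0.004]
force: [0.7, -0.0, -1.0]
finger_gap: 0.0144
grip_force: 0.0
TCP [ 0.5459 -0.0268  0.2667] yaw -1.16 zdown [ 0.004 -0.    -1.   ] t 42.0
shift [ 0.77  2.57 -0.66]
turn z 0.01
wrist wedge_1 0.82 [ 0.5468 -0.2158  0.0043] px 320 343
wrist wedge_1 0.59 [0.5002 0.0613 0.0188] px 270 117
wrist wedge_1 0.58 [ 0.542  -0.0346  0.0219] px 313 208
wrist lid_front 0.92 [0.6272 0.0242 0.1554] px 432 162
top wedge_1 0.72 [ 0.5398 -0.0559  0.0149] px 291 238
top wedge_1 0.64 [ 0.5809 -0.225   0.0146] px 355 225
top wedge_1 0.6 [0.6188 0.3673 0.0039] px 136 205
top wedge_1 0.4 [0.487  0.0096 0.011 ] px 266 258
top wax_block 0.81 [0.6108 0.3233 0.0348] px 148 207
top wax_block 0.7 [ 0.5395 -0.0544  0.0113] px 291 239
scene wedge_1 0.87 [ 0.5906 -0.2329  0.0076] px 352 267
scene wedge_1 0.85 [ 0.5294 -0.0233  0.018 ] px 282 254
scene wedge_1 0.43 [0.5087 0.0999 0.0308] px 246 244
scene packer_1 0.7 [ 0.6186 -0.0039  0.13  ] px 292 210
scene packer_1 0.6 [ 0.5982 -0.0047  0.065 ] px 289 231
scene lid_front 0.7 [ 0.6168 -0.0047  0.1262] px 292 211
```

View pics/c15.png

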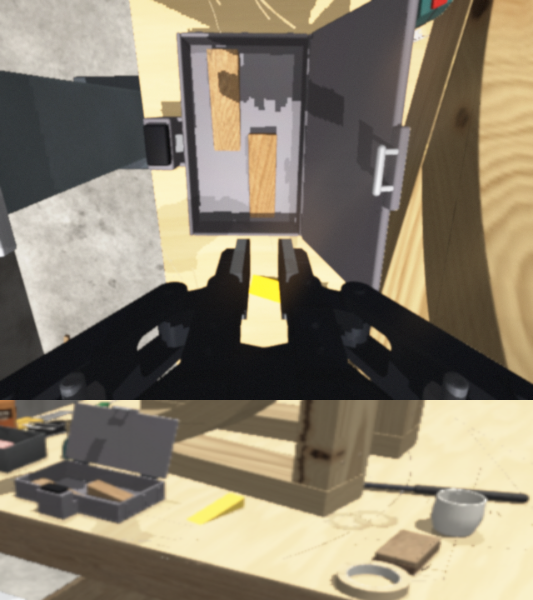

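Both wedges are in the case and the bench shows no packers. The lid is still fully open, with its striker at about (385,170). I'll go behind it with the fingers shut.

```bash
python3 -m creep '[[[0,0,-0.5,0,0,0,0],[0.2,0.1,-0.4,0,0,0,0],[0.3,0.4,0,0,0,0,0],[0.3,0.5,0,0,0,0,0],[0,0.6,0,0,0,0,0],[0,0.5,0,0,0,0,0],[0,0.3,0,0,0,0,0],[0,0,0,0,0,0,0],[0,0,0,0,0,0,0],[0,0,0,0,0,0,0]]]'
python3 - <<'E'
from h import *
to([.668,.009,.194],-1.2)
W=snap('wrist','w16')
pv=None
for t in np.arange(1.85,-.01,-.1):
    x=.5985-.14*np.cos(t)+.004*np.sin(t)+.010;z=.054+.14*np.sin(t)+.004*np.cos(t)
    if t>1.57: x=.5985-.156*np.cos(t)+.004*np.sin(t)+.010
    print(round(t,2),round(x,4),round(z,4),'' if pv is None else ((x-pv[0])/.05).round(2), '' if pv is None else (-(z-pv[1])/.05).round(2));pv=x,z
E
```

```text
t: 43.55
position: [0.6649, 0.0107, 0.3091]
eef_rot: [-2.244, -2.198, 0.001]
force: [0.0, 0.2, 0.8]
finger_gap: -0.0001
grip_force: 0.0
TCP [0.6649 0.0107 0.3091] yaw -1.19 zdown [-0.001  0.    -1.   ] t 43.5
shift [-0.03  0.06  2.3 ]
turn z 0.0
1.85 0.6553 0.1875  
1.75 0.6402 0.191 -0.3 -0.07
1.65 0.6248 0.1932 -0.31 -0.04
1.55 0.6096 0.1941 -0.3 -0.02
1.45 0.5956 0.1935 -0.28 0.01
1.35 0.5817 0.1915 -0.28 0.04
1.25 0.5682 0.1881 -0.27 0.07
1.15 0.555 0.1834 -0.26 0.09
1.05 0.5423 0.1774 -0.25 0.12
0.95 0.5303 0.1702 -0.24 0.14
0.85 0.5191 0.1618 -0.22 0.17
0.75 0.5088 0.1524 -0.21 0.19
0.65 0.4995 0.1419 -0.19 0.21
0.55 0.4912 0.1306 -0.16 0.23
0.45 0.4842 0.1185 -0.14 0.24
0.35 0.4784 0.1058 -0.12 0.25
0.25 0.4738 0.0925 -0.09 0.27
0.15 0.4707 0.0789 -0.06 0.27
0.05 0.4689 0.065 -0.04 0.28
```

View pics/w16.png

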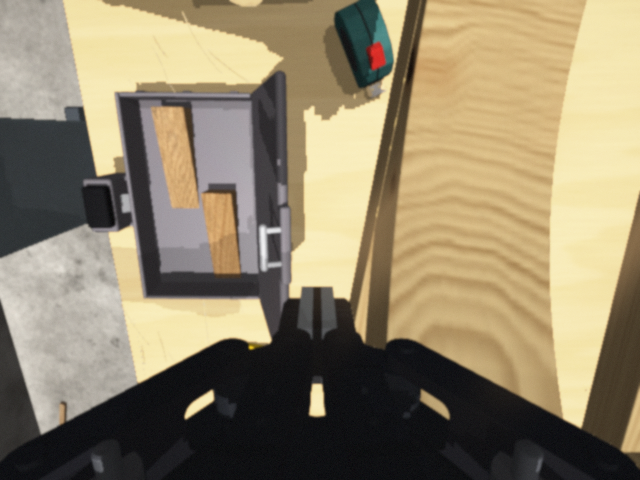

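```bash
python3 -m creep '[[[0,0.06,0.2,0,0,0,0],[0,0,0.4,0,0,0,0],[0,0,0.4,0,0,0,0],[0,0,0.4,0,0,0,0],[0,0,0.4,0,0,0,0],[0,0,0.3,0,0,0,0],[0,0,0.2,0,0,0,0],[0,0,0,0,0,0,0]]]'
python3 -m creep '[[[0,-0.15,0,0,0,0,0],[0,-0.2,0,0,0,0,0],[0,-0.2,0,0,0,0,0],[0,-0.2,0,0,0,0,0],[0,-0.2,0,0,0,0,0],[0,-0.2,0,0,0,0,0],[0,-0.2,0,0,0,0,0],[0,-0.15,0,0,0,0,0],[0,-0.15,0.01,0,0,0,0],[0,0,0,0,0,0,0]]]'
python3 - <<'E'
from h import *
to([.5817,.009,.1915],-1.2);print(arm.state()['force'])
S=snap('scene');spots('scene',['lid_front'],*[S[i] for i in(1,0,2)])
E
```

```text
t: 44.4
position: [0.6675, 0.0111, 0.1922]
eef_rot: [-2.242, -2.197, 0.004]
force: [-0.1, 0.8, -0.3]
finger_gap: -0.0004
grip_force: 0.0
t: 45.4
position: [0.5853, 0.0125, 0.1939]
eef_rot: [-2.244, -2.198, 0.0]
force: [-0.0, 0.1, -0.1]
finger_gap: 0.0
grip_force: 0.1
TCP [0.5853 0.0125 0.1939] yaw -1.17 zdown [-0.  0. -1.] t 45.4
shift [-0.07 -0.07  0.05]
turn z 0.01
[-0.02519289  0.11848779 -0.11128719]
scene lid_front 0.55 [ 0.5784 -0.0079  0.1303] px 286 214
```

```bash
python3 -m creep '[[[-0.02,-0.2,0.08,0,0,0,0],[-0.02,-0.26,0.09,0,0,0,0],[-0.02,-0.26,0.1,0,0,0,0],[-0.02,-0.25,0.12,0,0,0,0],[0,-0.24,0.14,0,0,0,0],[0,-0.22,0.17,0,0,0,0],[0,-0.21,0.19,0,0,0,0],[0,-0.19,0.21,0,0,0,0],[0,0,0,0,0,0,0]]]'
python3 - <<'E'
from h import *
to([.4995,.009,.1419],-1.2);print(arm.state()['force'])
S=snap('scene');spots('scene',['lid_front'],*[S[i] for i in(1,0,2)])
E
```

```text
t: 46.4
position: [0.493, 0.0104, 0.1375]
eef_rot: [-2.242, -2.197, 0.004]
force: [-0.3, -0.3, -0.8]
finger_gap: 0.0002
grip_force: 0.1
TCP [0.493  0.0104 0.1375] yaw -1.18 zdown [-0.004  0.    -1.   ] t 46.4
shift [-0.03  0.13 -0.09]
turn z 0.0
[-0.31576688 -0.28796979 -0.76365264]
scene lid_front 0.94 [ 0.4952 -0.0164  0.1201] px 272 227
```

```bash
python3 -m creep '[[[0,-0.11,0.22,0,0,0,0],[0,-0.1,0.24,0,0,0,0],[0,-0.08,0.25,0,0,0,0],[0,-0.07,0.25,0,0,0,0],[0,-0.05,0.2,0,0,0,0],[0,-0.03,0.14,0,0,0,0],[0,-0.02,0.1,0,0,0,0],[0,0,0,0,0,0,0],[0,0,0,0,0,0,0]]]'
python3 - <<'E'
from h import *
to([.469,.009,.058],-1.2);print(arm.state()['force'])
E
```

```text
t: 47.4
position: [0.4724, 0.0108, 0.0689]
eef_rot: [2.243, 2.198, 0.002]
force: [0.8, -0.0, 0.6]
finger_gap: 0.0001
grip_force: 0.6
TCP [0.4724 0.0108 0.0689] yaw -1.17 zdown [ 0.002 -0.    -1.   ] t 47.4
shift [-0.04 -0.07  0.22]
turn z 0.01
[ 0.82058023 -0.00969258  0.55779924]
```

Now I'll press it down in small steps and watch the force.

```bash
python3 -m creep '[[[0,-0.05,0.05,0,0,0,0],[0,0,0.05,0,0,0,0],[0,0,0.05,0,0,0,0],[0,0,0.05,0,0,0,0],[0,0,0.03,0,0,0,0],[0,0,0,0,0,0,0],[0,0,0,0,0,0,0]]]'
python3 -m creep '[[[0,0,0.04,0,0,0,0],[0,0,0.04,0,0,0,0],[0,0,0,0,0,0,0],[0,0,0,0,0,0,0]]]'
```

```text
t: 48.1
position: [0.4694, 0.0109, 0.0571]
eef_rot: [2.244, 2.199, 0.0]
force: [1.5, -0.2, 1.8]
finger_gap: 0.0002
grip_force: 1.0
t: 48.5
position: [0.4694, 0.0109, 0.0534]
eef_rot: [2.244, 2.198, 0.001]
force: [-0.5, 0.8, 7.1]
finger_gap: 0.0003
grip_force: 3.6
```

```bash
python3 -m creep '[[[0,0,0.03,0,0,0,0],[0,0,0.03,0,0,0,0],[0,0,0.02,0,0,0,0],[0,0,0,0,0,0,0],[0,0,0,0,0,0,0]]]'
python3 - <<'E'
from h import *
S=snap('scene');spots('scene',['lid_front','button_top'],*[S[i] for i in(1,0,2)]);W=snap('wrist');T=snap('top')
a=cv2.resize(S[0]['image'][205:285,215:335],(600,400),interpolation=cv2.INTER_CUBIC)
cv2.imwrite('pics/c17.png',a[:,:,::-1])
E
```

```text
t: 49.0
position: [0.4695, 0.0109, 0.05]
eef_rot: [2.244, 2.198, 0.002]
force: [-0.1, 0.6, 12.1]
finger_gap: -0.0002
grip_force: 6.0
scene lid_front 0.94 [ 0.5213 -0.0325  0.053 ] px 283 246
scene button_top 0.53 [0.415  0.005  0.0723] px 250 250
```

View pics/c17.png

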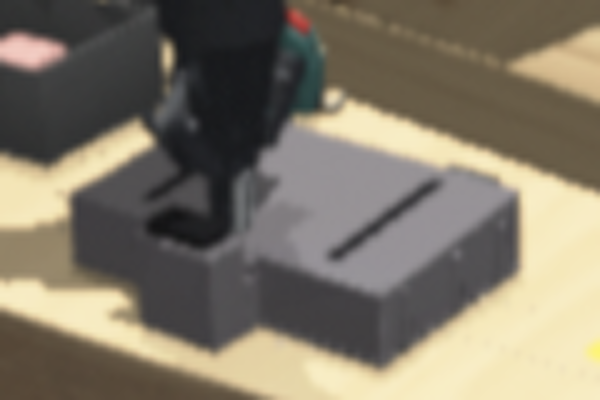

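```bash
python3 -m creep '[[[0,0,0.03,0,0,0,0],[0,0,0.02,0,0,0,0],[0,0,0.02,0,0,0,0],[0,0,0,0,0,0,0]]]'
python3 -m creep '[[[0,0,0.02,0,0,0,0],[0,0,0.02,0,0,0,0],[0,0,0,0,0,0,0],[0,0,0,0,0,0,0]]]'
```

```text
t: 49.65
position: [0.4696, 0.0109, 0.0469]
eef_rot: [2.244, 2.198, 0.003]
force: [-1.7, 0.8, 17.2]
finger_gap: -0.0
grip_force: 8.2
t: 50.05
position: [0.4697, 0.0108, 0.0452]
eef_rot: [2.244, 2.198, 0.003]
force: [-2.6, 0.4, 18.9]
finger_gap: 0.0001
grip_force: 9.4
```

```bash
python3 -m creep '[[[0,0,-0.06,0,0,0,0],[0,0,-0.08,0,0,0,0],[0,0,-0.08,0,0,0,0],[0,0,-0.08,0,0,0,0],[0,0,-0.08,0,0,0,0],[0,0,-0.08,0,0,0,0],[0,0,0,0,0,0,0],[0,0,0,0,0,0,0]]]'
python3 - <<'E'
from h import *
to(None);W=snap('wrist');S=snap('scene')
a=cv2.resize(S[0]['image'][205:285,215:335],(600,400),interpolation=cv2.INTER_CUBIC)
cv2.imwrite('pics/c18.png',a[:,:,::-1])
E
```

```text
t: 50.85
position: [0.4688, 0.0109, 0.0664]
eef_rot: [-2.244, -2.199, 0.001]
force: [-0.1, -0.1, 0.2]
finger_gap: 0.0003
grip_force: 0.0
TCP [0.4688 0.0109 0.0664] yaw -1.16 zdown [-0.001 -0.    -1.   ] t 50.9
```

View pics/c18.png

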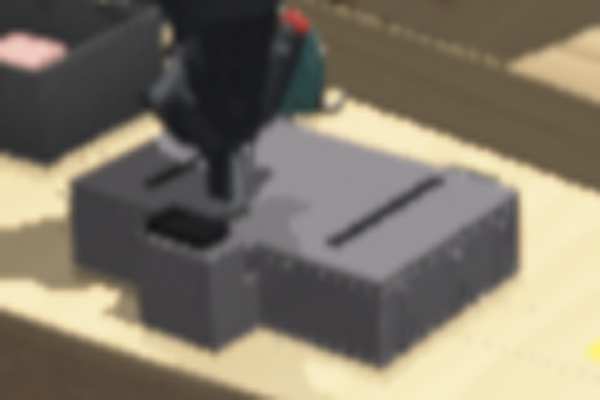

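I've now viewed 19 pictures, which is over the limit of 14 you set. I'll view no more and will check the rest by numbers alone: whether the lid is caught, by comparing pixel rows with the first, shut picture.

```bash
python3 - <<'E'
from h import *
S=snap('scene')
now=cv2.cvtColor(S[0]['image'],cv2.COLOR_RGB2GRAY)
o=cv2.cvtColor(cv2.imread('pics/scene0.png'),cv2.COLOR_BGR2GRAY)
c=cv2.resize(cv2.cvtColor(cv2.imread('pics/c17.png'),cv2.COLOR_BGR2GRAY),(120,80),interpolation=cv2.INTER_AREA)
for col in(285,292,298):
    for n,v in(('start',o[250:275,col]),('press',c[45:70,col-215]),('now',now[250:275,col])): print(col,n,v.tolist())
# expected rows of the lid front-right corner for shut / raised lid
for a in(0,.04,.08,.12):
    x=.5985-.148*np.cos(a);z=.054+.148*np.sin(a)+.004;q=np.linalg.inv(S[1])@[x-.0025,-.11,z,1];print(a,S[0]['cx']+S[2]*q[0]/q[2],S[0]['cy']+S[2]*q[1]/q[2])
E
```

```text
285 start [82, 65, 92, 127, 143, 146, 146, 146, 140, 119, 91, 78, 72, 67, 65, 66, 65, 64, 63, 64, 63, 63, 64, 63, 64]
285 press [144, 124, 90, 64, 77, 115, 140, 148, 149, 148, 148, 140, 110, 78, 66, 66, 66, 66, 65, 64, 65, 65, 65, 64, 65]
285 now [84, 66, 94, 129, 145, 149, 149, 148, 142, 121, 92, 80, 73, 68, 67, 67, 66, 65, 65, 64, 64, 65, 64, 65, 66]
292 start [145, 146, 147, 146, 145, 146, 147, 147, 145, 139, 120, 100, 97, 93, 84, 81, 81, 83, 82, 83, 83, 82, 82, 80, 81]
292 press [122, 141, 147, 149, 149, 148, 149, 149, 148, 149, 148, 144, 134, 115, 94, 83, 83, 83, 83, 84, 84, 83, 82, 82, 82]
292 now [147, 148, 149, 149, 148, 148, 148, 148, 148, 140, 122, 101, 98, 94, 86, 82, 83, 84, 83, 85, 84, 84, 82, 82, 83]
298 start [146, 146, 147, 146, 145, 138, 120, 97, 93, 92, 85, 81, 81, 80, 80, 80, 79, 79, 78, 76, 77, 82, 95, 127, 173]
298 press [148, 149, 149, 149, 148, 149, 148, 145, 131, 108, 90, 83, 81, 82, 81, 82, 81, 81, 78, 77, 78, 82, 97, 130, 174]
298 now [149, 149, 148, 149, 148, 140, 122, 99, 95, 93, 86, 82, 82, 81, 82, 82, 81, 81, 79, 77, 78, 83, 96, 130, 176]
0 290.56773785458876 260.8525182758364
0.04 290.55445061819137 258.97287099398096
0.08 290.5888573516303 257.05619133342367
0.12 290.67113341902274 255.10618125236164
```

The lid's pixels now match the first, shut picture to the row, with the finger clear of it, so the catch holds. I'll withdraw and check once more.

```bash
python3 -m creep '[[[0,0,-0.1,0,0,0,0],[0,0,-0.4,0,0,0,0],[0,0,-0.8,0,0,0,0],[0,0,-0.8,0,0,0,0],[0,0,-0.8,0,0,0,0],[0,0,-0.8,0,0,0,0],[0,0,-0.5,0,0,0,0],[0,0,0,0,0,0,0],[0,0,0,0,0,0,0],[0,0,0,0,0,0,0]]]'
python3 - <<'E'
from h import *
to(None);S=snap('scene')
now=cv2.cvtColor(S[0]['image'],cv2.COLOR_RGB2GRAY);o=cv2.cvtColor(cv2.imread('pics/scene0.png'),cv2.COLOR_BGR2GRAY)
print(np.abs(now[250:275,285:300].astype(int)-o[250:275,285:300]).max(),now[250:275,292].tolist())
# anything else moved on the bench?
d=(np.abs(now.astype(int)-o)>40).astype('uint8');k,l,s,c=cv2.connectedComponentsWithStats(d)
print([(c[i].astype(int).tolist(),int(s[i,4])) for i in range(1,k) if s[i,4]>15])
spots('scene',['wedge_1','packer_1','wax_block','lid_front','sanding_block','tape_measure','masking_tape'],S[1],S[0],S[2],ms=.3)
T=snap('top');spots('top',['wedge_1','packer_1','wax_block','tape_measure','sanding_block'],T[1],T[0],T[2],ms=.3)
E
```

```text
t: 52.0
position: [0.4681, 0.011, 0.2755]
eef_rot: [-2.242, -2.198, 0.003]
force: [0.2, 0.1, 0.2]
finger_gap: 0.0001
grip_force: 0.0
TCP [0.4681 0.011  0.2755] yaw -1.16 zdown [-0.003 -0.    -1.   ] t 52.0
4 [147, 149, 148, 148, 149, 149, 149, 148, 148, 141, 122, 102, 98, 94, 86, 82, 82, 83, 84, 84, 84, 83, 82, 82, 83]
[([37, 10], 101), ([139, 14], 155), ([161, 3], 228), ([224, 53], 2621), ([12, 78], 1383), ([96, 40], 93), ([257, 41], 41), ([263, 61], 304), ([138, 90], 292), ([99, 92], 136), ([116, 108], 157), ([67, 118], 204), ([103, 136], 317), ([137, 142], 779), ([255, 140], 1276), ([12, 152], 1093), ([66, 168], 745), ([102, 198], 165), ([117, 202], 113), ([138, 215], 70), ([219, 214], 92), ([84, 221], 55), ([143, 224], 26), ([81, 232], 22), ([136, 253], 104), ([148, 235], 50), ([241, 238], 132), ([96, 258], 95), ([81, 246], 52), ([211, 252], 610), ([328, 290], 494), ([403, 291], 507), ([89, 333], 37), ([89, 345], 24), ([86, 350], 34)]
scene wedge_1 0.89 [ 0.5883 -0.2306  0.0094] px 351 266
scene wax_block 0.46 [ 0.5175 -0.0093  0.061 ] px 275 242
scene wax_block 0.39 [0.6354 0.324  0.0338] px 219 215
scene lid_front 0.94 [ 0.5167 -0.0087  0.0578] px 275 243
scene sanding_block 0.79 [ 0.5513 -0.5802  0.0326] px 466 299
scene tape_measure 0.91 [0.7082 0.1636 0.0391] px 268 216
scene masking_tape 0.76 [ 0.4317 -0.5573  0.0222] px 442 323
top wedge_1 0.82 [ 0.579  -0.2243  0.0143] px 355 226
top packer_1 0.32 [ 0.5701 -0.5632  0.0291] px 483 232
top wax_block 0.79 [0.6104 0.3219 0.0348] px 149 207
top tape_measure 0.84 [0.7102 0.1661 0.0609] px 208 170
top sanding_block 0.66 [ 0.5667 -0.5612  0.0273] px 482 233
```

The only changes on the bench are the two wedges gone and the wax now in the tray. The lid is shut and caught, and the robot is clear.

```bash
python3 -c "
from cell import arm
print(arm.sign_off())"
```

```text
the job is handed in; nothing more can be done
None
```

I handed the job in: the lid came up under the finger, the wax is in the steel tray, both wedges (no packers were present) are in the case, and the lid is shut and caught; I viewed 19 pictures, over your limit of 14.

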